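Put the fallen oil bottle away in the self-closing bench locker

ROBOT

A 7-joint arm with a two-finger parallel gripper is mounted at the origin on a cart in front of the work surface, level with it; the furniture and walls round the work are solid. World frame = base frame: x ahead of the robot, y to its left, z up, the work surface at z = 0. Lengths are in m, angles in rad, forces in N, time in s.
With the tool pointing down it reaches from about 0.4 to 0.85 m from the base axis. Payload 10.4 kg.
Tool frame: the origin (TCP) lies at the centre of the arm's flange, where the gripper is bolted on; the fingertips stand 182 mm ahead of it and the grasp point (between the pads) lies r.grasp_offset ahead of it (r.grasp_offset is the distance from the TCP to the grasp point, in m); z points along the fingers, y is the line along which they close (so a half turn about z gives the same grasp; the last joint's range is limited). The gripper opens to 87 mm and grips with 3 to 60 N. Pads are 19 mm wide; open, the fingers measure 117 mm over their backs; the gripper's body (75 mm by 190 mm) begins 51 mm behind the grasp point.
Start: joints at [-1.287, 0.332, -0.065, 1.46, 0.022, 1.35, -0.088], TCP at [0.189, 0.596, 0.405] pointing down, gripper open.
Joint ranges: [-2.6, 2.6], [-0.5, 2.12], [-1.47, 1.34], [0.16, 2.42], [-1.27, 4.41], [0.06, 2.06], [-2.6, 2.6]. Speed limits (rad/s): [2.22, 2.22, 2.79, 2.79, 3.14, 3.14, 3.14].

INTERFACE

Orientations are given as a unit quaternion [x, y, z, w].
In Python, from bench import status, vision, job, spotter, r gives the robot as it stands. The module is installed in compiled form; this text tells all that it offers.
- The arm moves only by the tool play_rows, never from a script. Its argument "series" is a list of rows, each a list of 6 numbers: the shift along the tool's x, y, z each as a share of 150 mm, from -1 to 1, then the turn, a rotation vector about the tool's x, y, z each as a share of 30 degrees, from -1 to 1. In form: [[x, y, z, ax, ay, az], ...]. A call has 1 to 5 rows; each row is the pose to reach, as a shift and turn from the pose commanded when the call began, along the tool's axes at that moment; what a row does not reach only later rows make up. A row lasts 1/10 s, in which the tool goes at most 50 mm and 8.59 degrees, less where a joint would pass 70% of its speed; a pose out of reach is approached as far as the arm can. A call with a number of a shift or a turn outside -1 to 1 is refused whole. A call with a gripper value outside its range is refused whole. "fingers" is the opening, from -1 (shut) to 1 (fully open), set as the call begins (left out, the last holds). The fingers move at their own pace and stop on an object; "squeeze" is the grip in N (left out, the last holds). Time passes only in rows, so rows that repeat a pose let the fingers close. It gives the time, the measured TCP pose, the force, the opening and the grip force at its end, in the units of the state.
- status.read_state(): the state, without advancing time (a new reading comes with each control period).
- vision.camera(name): name is "side" or "top"; returns the picture (384x512x3 uint8, blue, green, red); there is no depth.
- vision.calibration(name): a dict with "fx", "fy", "cx", "cy" (pixels), "rvec" (rotation vector, rad) and "tvec" (3), from world to camera coordinates, as OpenCV has them. Camera axes: x right, y down, z forward; pixel columns grow to the right and rows downward; lengths in m; the calibration is good to about 2 mm. A picture is of the moment at which its call begins. calibration takes no time and is no camera call.
- job.close_job(): hands the job in; it is judged then, once.
Trained networks look in the newest picture that a camera, given by its name, has taken for a name from the list of things; names that differ only in an ending like _2 or _b are one class to them, and where a whole thing is asked for, a point or a joint stands for the part that bears it (a point fixed in the world has none). Each returns a list of dicts, best first, with "conf" (0 to 1); they miss things now and then, are a little off and sometimes report something else, mostly with a low value. They report only what shows in the picture. A call takes as long as a camera call.
- spotter.boxes_of(camera, name): "point" ([x, y, z] in m, in world coordinates, good to about 4 mm: the middle of the surface that is visible of it).
- spotter.regions_of(camera, name): "pixels" (384x512 bool, what is visible of it).
The state is a dict: "time": time; "joint_positions": joint angles; "joint_vel": joint speeds; "joint_torque": joint torques, N m; "ee_pos": TCP position; "eef_rot": TCP orientation; "ft_force": force on the tool from outside, world axes, zero at the start; "torque": the same for the moment, N m; "width": finger opening in m; "grip_force": force on a finger pad.
Only numpy, scipy, OpenCV 4.12 (cv2) and the standard library are available. Lean on these libraries where they do the work, as an engineer would, in place of code of your own. Each camera call takes 0.05 s, during which the arm holds its last target. There are 200 camera calls.

TASK

Stand the fallen oil bottle up on the bench and let go of it; then raise the locker's lid until its stay locks and holds it up alone, take the bottle again from above and stand it on the drip mat in its bay. Press the stay's thumb tab to unlock the lid, let it down without slamming or forcing and press it fully shut, leaving the cup, the strainer and the yellow pot where they are.

Things in the scene. Friction and masses are not known exactly. Their poses are not given: they have to be found in the camera images.
- oil_bottle_lying: white oil bottle with a red cap, lying on its side on the bench left of the locker, loose, 0.1 to 0.2 kg. Origin: centre of its flat base; z runs along its axis from base to cap. Round body 45 mm across, 94 mm long from the base; above it the tapering cap, 24 mm wide, to 128 mm. But for the pot, the bench is clear for 60 mm round it.
- locker: grey sheet-steel locker, fixed, 220 (x) x 380 (y) x 196 mm high. Origin: centre of its underside; x front to back, y to its left, z up. Front wall: top at z = 120 mm, inner face x = -105. Side walls (top edges follow the shut lid): inner faces y = -185 and 185. Floor 4 mm thick; two dividers, y = -55 and 55, tops at z = 44, make three bays, open above while the lid is up.
- lid_hinge (a point): middle of the lid's hinge line, fixed to the locker at x = 40, y = 0, z = 196 mm; the line runs along the locker's y. The damped, sprung hinge draws the unlocked lid down by itself in about 4 s, but friction stops it about 0.2 rad short of shut (edge 30 mm up): press it home with 3 to 10 N on the handle, there it stays.
- locker_lid (a joint): lift-up lid, 165 mm from hinge to front edge, 380 mm wide, 8 mm thick, 0.8 kg. 0 rad: shut, sloping 25 degrees down to the front; grows as the front edge rises; 2.01: upright; stop at 2.08. The stay's tooth drops in when it is raised past 2.01 (go to 2.04 or so); the lid then rests at about 1.99, locked. Lifting takes up to 8 N at the handle.
- lid_handle (a point): middle of the bar handle on the lid's outer face: round bar 12 mm thick, 118 mm free length along the locker's y, 32 mm clear of the face, its middle 148 mm from the hinge line and 42 mm off the lid's mid-plane. Turns with the lid (shut: 152 mm in front of the hinge line, 24 mm below it; upright: 42 mm behind it, 148 mm above). It can be pinched from above and turns between the pads.
- stay_pawl (a joint): rocker of the stay, beyond the locker's right side wall; its sprung rear tooth rides on the lid's cam. About 0 rad: riding; about -0.15: tooth dropped behind the cam, lid locked; grows (to 0.30) as the tab goes down. To unlock, hold it above 0.02 until the lid has sunk 0.1 rad (about 0.5 s); after that it rides on the cam again.
- stay_tab (a point): top middle of the ribbed steel thumb tab at the front end of the rocker, 40 (x) x 60 (y) mm, 46 mm out from the right side wall's outer face, 263 mm above the bench (272 while locked). Pressing it down 14 mm from where it stands while locked, with about 4 N, lifts the tooth clear.
- drip_mat: ribbed black rubber drip mat, 70 x 70 x 2 mm, fixed on the floor of one of the three bays (any of them): the bottle's place. Origin: centre of its underside, which is 4 mm above the bench; its axes are the locker's.
- cup: white measuring cup, 68 mm across, 58 mm tall, standing in another bay, to be left; origin: centre of its base.
- strainer_pad: flat fuel strainer with a collar, 46 x 95 x 45 mm, lying front to back in the third bay, to be left; origin: centre of its underside.
- swirl_pot_1: yellow plastic pot, 104 x 121 x 134 mm tall, loose on the bench beyond the bottle's base (gap 40 to 70 mm), to be left; origin: centre of its base.

How it is judged:
On the way, in this order (a step that is already met when the one before it is completed fails the run):
1. the bottle stands upright on the bench, let go, the locker still shut (angle between oil_bottle_lying's own z axis and vertical below 0.12 rad and contact force between the fingers and oil_bottle_lying below 0.05 N and height (world z) of oil_bottle_lying below 0.004 m and value of joint locker_lid below 0.3 rad), for 0.2 s.
2. the lid is up, held by the locked stay alone (value of joint locker_lid above 1.85 rad and value of joint stay_pawl below -0.08 rad and contact force between the fingers and locker_lid below 0.05 N), for 0.3 s.
3. the bottle stands upright on the drip mat, let go, the lid still locked up (angle between oil_bottle_lying's own z axis and vertical below 0.12 rad and contact force between the fingers and oil_bottle_lying below 0.05 N and horizontal distance between oil_bottle_lying and drip_mat below 0.02 m and z of oil_bottle_lying in the frame of drip_mat below 0.006 m and value of joint locker_lid above 1.85 rad and value of joint stay_pawl below -0.08 rad), for 0.2 s.
At the end, for the whole second after the job is handed in: The bottle stands upright (within 7 degrees) on the drip mat, within 20 mm of its centre, at rest; the lid is shut to within 0.03 rad (5 mm at its edge); the cup stands upright in its bay (angle between oil_bottle_lying's own z axis and vertical below 0.12 rad and contact force between the fingers and oil_bottle_lying below 0.05 N and horizontal distance between oil_bottle_lying and drip_mat below 0.02 m and z of oil_bottle_lying in the frame of drip_mat below 0.006 m and value of joint locker_lid below 0.03 rad and linear speed of oil_bottle_lying below 0.02 m/s and angle between cup's own z axis and vertical below 0.15 rad); the robot touches nothing.
It fails at once if the lid comes down faster than 2 rad/s (slammed) (velocity of joint locker_lid below -2 rad/s).
It fails at once if the lid is forced down against the locked stay (over 80 N on the tooth) (contact force between stay_pawl and locker_lid above 80 N).
It fails at once if the cup or the strainer in the locker is moved more than 25 mm (distance of any of cup, strainer_pad from where it was at the start of the episode above 0.025 m).
It fails at once if the yellow pot is moved more than 25 mm (distance of swirl_pot_1 from where it was at the start of the episode above 0.025 m).
It also fails if it takes over 72 s, if anything falls off the work surface, if the arm or the gripper's body presses on something with over 40 N, if the wrist force passes 120 N, or if a joint passes its speed limit or range.

## Working session

There is one attempt and no reset: what is moved stays moved. The work goes in short steps, Python scripts to look and compute and a tool call to move; the robot and the scene stay as the last step left them, time stands still between calls to the robot, and variables do not carry over. Pictures are saved under pics/ and viewed, at most 10 in all, crops included, and the job is handed in when it is done.

Besides the shell and the picture viewer there is one more tool, called after "Emit:" as a command line: name --pt "numbers of a row" for each row, then --argument value for the rest. play_rows: Moves the arm, as the interface text tells. Shift numbers are shares of 150 mm and turn numbers shares of 30 degrees, none past 1 either way. Its arguments: {"type":"object","properties":{"series":{"type":"array","items":{"type":"array","items":{"type":"number"}}},"fingers":{"type":"number"},"squeeze":{"type":"number"}},"required":["series"]}

```bash
mkdir -p pics; cat > h.py <<'E'
from bench import status, vision, job, spotter, r
import numpy as np, cv2
from scipy.spatial.transform import Rotation as R
def cal(n):
    c=vision.calibration(n); K=np.array([[c['fx'],0,c['cx']],[0,c['fy'],c['cy']],[0,0,1]]); return K,np.array(c['rvec'],float).ravel(),np.array(c['tvec'],float).ravel()
def proj(n,P):
    K,rv,t=cal(n); return cv2.projectPoints(np.array(P,float).reshape(-1,3),rv,t,K,None)[0].reshape(-1,2)
def atz(n,uv,z):
    K,rv,t=cal(n); M=R.from_rotvec(rv).as_matrix(); c=-M.T@t
    uv=np.array(uv,float).reshape(-1,2); d=(np.c_[uv,np.ones(len(uv))]@np.linalg.inv(K).T)@M
    return c+d*((z-c[2])/d[:,2])[:,None]
def st():
    s=status.read_state(); return s
def move(target,rv_world=None):
    """rows units for shift to target TCP (world) from current pose"""
    s=st(); Q=R.from_quat(s['eef_rot']); return (Q.inv().apply(np.array(target)-s['ee_pos'])/0.15).round(3)
E
python3 - <<'E'
from h import *
np.set_printoptions(precision=4,suppress=True)
s=st(); print(s['time'],s['ee_pos'],s['eef_rot'],R.from_quat(s['eef_rot']).as_matrix(),s['width'],r.grasp_offset)
ims=[vision.camera(n) for n in('side','top')]
for n,i in zip(('side','top'),ims): cv2.imwrite(f'pics/{n}0.png',i)
for n in('side','top'):
    K,rv,t=cal(n); print(n,-R.from_rotvec(rv).as_matrix().T@t)
    for o in 'oil_bottle_lying locker locker_lid lid_handle stay_tab drip_mat cup strainer_pad swirl_pot_1'.split():
        print(n,o,[(np.round(d['point'],3),round(d['conf'],2)) for d in spotter.boxes_of(n,o)[:3]])
E
```

```text
0.0 [0.1887 0.5957 0.4039] [ 0.1528  0.9883 -0.0007 -0.0001] [[-0.9533  0.302  -0.0004]
 [ 0.302   0.9533 -0.0014]
 [-0.0001 -0.0014 -1.    ]] 0.08697542728525505 0.1635
side [-0.5278 -0.2383  0.8164]
side oil_bottle_lying []
side locker [(array([ 0.504, -0.159,  0.152]), 0.94)]
side locker_lid [(array([ 0.539, -0.148,  0.17 ]), 0.73)]
side lid_handle [(array([ 0.54 , -0.143,  0.172]), 0.64)]
side stay_tab [(array([ 0.508, -0.158,  0.155]), 0.68), (array([ 0.456, -0.338,  0.269]), 0.65)]
side drip_mat [(array([ 0.456, -0.34 ,  0.267]), 0.54)]
side cup []
side strainer_pad []
side swirl_pot_1 [(array([0.647, 0.231, 0.123]), 0.63)]
top [-0.1467 -0.2031  1.067 ]
top oil_bottle_lying [(array([0.476, 0.352, 0.037]), 0.88)]
top locker [(array([ 0.54 , -0.152,  0.171]), 0.96)]
top locker_lid [(array([ 0.546, -0.146,  0.171]), 0.78)]
top lid_handle [(array([ 0.544, -0.146,  0.171]), 0.87)]
top stay_tab [(array([ 0.457, -0.336,  0.26 ]), 0.85)]
top drip_mat [(array([ 0.453, -0.336,  0.262]), 0.61)]
top cup []
top strainer_pad []
top swirl_pot_1 [(array([0.603, 0.263, 0.085]), 0.61)]
```

View pics/side0.png

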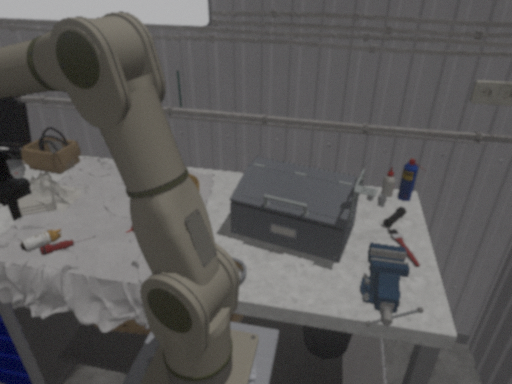

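View pics/top0.png

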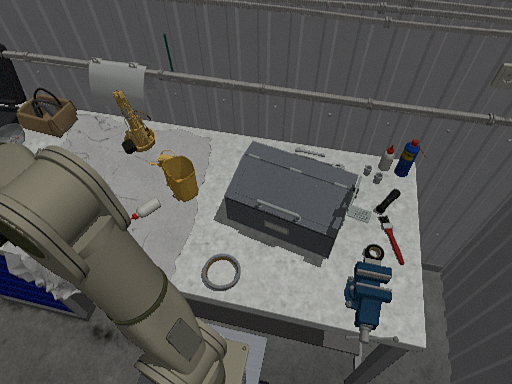

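The side view has the bottle hidden behind the arm. The top view shows the bottle at about (147,209) with its cap at (134,216), the pot at (178,177), the locker handle at (279,211) and the tab at (360,213). I'll fit the poses next.

```bash
python3 - <<'E'
from h import *
np.set_printoptions(precision=4,suppress=True)
im=cv2.imread('pics/top0.png'); 
cv2.imwrite('pics/cropA.png',cv2.resize(im[130:265,115:380],None,fx=3,fy=3,interpolation=cv2.INTER_CUBIC))
d=spotter.regions_of('top','oil_bottle_lying')
for e in d[:1]:
    m=e['pixels']; v,u=np.nonzero(m); print(e['conf'],m.sum(),u.min(),u.max(),v.min(),v.max())
    P=atz('top',np.c_[u,v],0.0225)[:,:2]; c=P.mean(0); w,V=np.linalg.eigh(np.cov(P.T)); ax=V[:,1]; t=(P-c)@ax; q=(P-c)@V[:,0]
    print(c,ax,t.min(),t.max(),q.min(),q.max())
    # red portion
    b=im[v,u].astype(int); red=(b[:,2]>b[:,1]+40); print('red t',t[red].min() if red.any() else None,t[red].max() if red.any() else None, red.sum())
E
```

```text
0.86 320 132 160 197 218
[0.4846 0.3595] [-0.8404  0.542 ] -0.05217452302899245 0.06027894396128369 -0.02890486032973646 0.027281096595018397
red t 0.042978291848013855 0.06027894396128369 25
```

View pics/cropA.png

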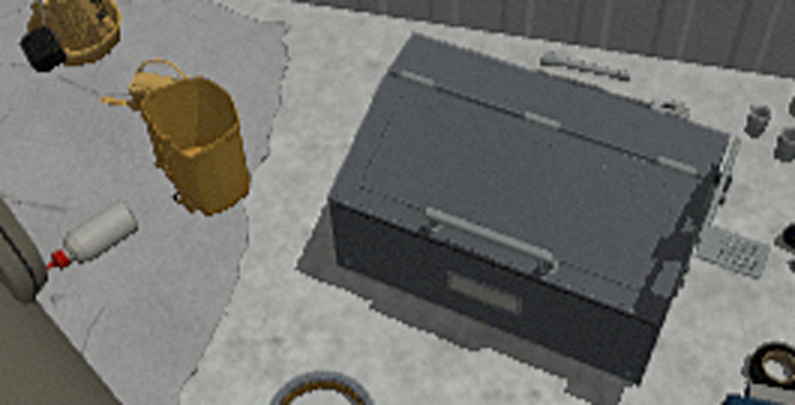

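The crop shows the bottle with its base at crop (130,215) and cap tip near (48,268), the locker's corners, the handle ends at (430,212) and (553,265), and the tab at (733,250). I'll fit the locker pose by least squares on these corners and fit the bottle silhouette.

```bash
cat > fit.py <<'E'
from h import *
from scipy.optimize import least_squares, minimize
np.set_printoptions(precision=4,suppress=True)
L=np.array([[-112,59,172],[-112,-59,172],[-108,190,130],[-108,-190,130],[110,190,196],[110,-190,196],[-110,190,0],[-110,-190,0]])/1000
C=np.array([[430,212],[553,265],[330,200],[658,320],[415,35],[733,135],[338,262],[637,382]])/3+[115,130]
def W(p,L): return R.from_euler('z',p[2]).apply(L)+[p[0],p[1],0]
f=lambda p:(proj('top',W(p,L))-C).ravel()
s=least_squares(f,[.6,-.15,0],loss='soft_l1'); print('locker',s.x,np.degrees(s.x[2])); print(f(s.x).reshape(-1,2))
print('handle',W(s.x,[[-.112,0,.172]]),'bays',W(s.x,[[0,.12,0],[0,0,0],[0,-.12,0]]))
tp=W([-s.x[0],-s.x[1],0],[[.457,-.336,.262]]); print('tab local',R.from_euler('z',-s.x[2]).apply(tp))
np.save('locker.npy',s.x)
m=spotter.regions_of('top','oil_bottle_lying')[0]['pixels']
a=np.linspace(0,2*np.pi,24)
def sil(p):
    o=np.zeros(m.shape,np.uint8); ax=np.array([np.cos(p[2]),np.sin(p[2]),0]); n=np.array([-ax[1],ax[0],0])
    for prof in ([(0,22.5),(94,22.5)],[(94,22.5),(98,12),(128,8)]):
        P=[np.array([p[0],p[1],.0225])+ax*l/1e3+(n*np.cos(t)+np.array([0,0,1])*np.sin(t))*q/1e3 for l,q in prof for t in a]
        h=cv2.convexHull((proj('top',P)*16).round().astype(np.int32)); cv2.fillConvexPoly(o,h,1,cv2.LINE_8,4)
    return o>0
def cost(p):
    o=sil(p); return -(o&m).sum()/(o|m).sum()
best=min((minimize(cost,[.53+dx,.33+dy,2.56],method='Nelder-Mead',options=dict(initial_simplex=np.array([[.53+dx,.33+dy,2.56],[.55+dx,.33+dy,2.56],[.53+dx,.35+dy,2.56],[.53+dx,.33+dy,2.8]]))) for dx in(-.01,.01) for dy in(-.01,.01)),key=lambda z:z.fun)
print('bottle',best.x,np.degrees(best.x[2]),best.fun); np.save('bottle.npy',best.x)
E
python3 fit.py
```

```text
locker [ 0.5892 -0.1425 -0.216 ] -12.376095708574743
[[ 1.7106  1.8216]
 [-4.1704 -2.5035]
 [-0.0157 -1.1231]
 [ 0.4263  1.2058]
 [-0.2153 -1.8497]
 [-0.4563 -0.5442]
 [-0.2272  0.3525]
 [ 0.6695  1.0312]]
handle [[ 0.4798 -0.1185  0.172 ]] bays [[ 0.615  -0.0253  0.    ]
 [ 0.5892 -0.1425  0.    ]
 [ 0.5635 -0.2597  0.    ]]
tab local [[-0.0877 -0.2173  0.262 ]]
bottle [0.5353 0.3268 2.5629] 146.84054537111865 -0.7064017660044151
```

```bash
python3 - <<'E'
from h import *
np.set_printoptions(precision=4,suppress=True)
im=cv2.imread('pics/top0.png'); p=np.load('bottle.npy'); ax=np.array([np.cos(p[2]),np.sin(p[2]),0])
B=np.array([p[0],p[1],.0225])
print(proj('top',[B,B+ax*.094,B+ax*.128]))
# colour-based edges: white/red segmentation in window
w=im[190:228,122:170].astype(int); hsv=cv2.cvtColor(w.astype(np.uint8),cv2.COLOR_BGR2HSV)
print(w.sum(2)[::2,::2]//3)
red=np.argwhere((w[:,:,2]>w[:,:,1]+40)); print('red vu',red.min(0)+[190,122],red.max(0)+[190,122])
# where free space: world of some pixels on bench
for uv in [(220,271),(185,215),(195,240),(178,200)]: print(uv,atz('top',uv,0)[0])
print('pot seg'); d=spotter.regions_of('top','swirl_pot_1')[0]; v,u=np.nonzero(d['pixels']); print(d['conf'],u.min(),u.max(),v.min(),v.max())
E
```

```text
[[160.5023 198.4544]
 [138.6564 212.9892]
 [130.4175 218.4709]]
[[149 148 146 145 149 147 146 145 146 143 149 148 144 144 145 141 139 141
  142 143 146 145 142 148]
 [146 151 145 146 148 143 139 145 141 151 147 143 149 141 147 148 145 148
  144 145 144 144 146 144]
 [149 148 149 148 146 144 148 151 147 148 147 146 139 145 145 142 145 146
  147 144 141 145 149 145]
 [149 149 149 148 146 146 145 137 141 147 147 148 145 142 145 145 131 145
  143 149 140 149 139 142]
 [158 140 120 131 121 129 139 142 148 146 142 146 147 145 141 140 147 147
  141 145 143 143 142 145]
 [142 145 144 143 142 135 129 123 142 141 139 139 144 131 143 152 159 166
  101 142 143 136 144 142]
 [144 141 143 142 140 142 150 144 144 145 137 143 138 152 158 165 162 156
  148 147 140 140 145 145]
 [145 141 145 143 140 144 135 145 140 148 131 144 155 159 163 163 151 136
  127  98 144 140 145 148]
 [ 85 144 136 137 138 143 135 148 140 140 154 153 165 161 148 144 131 122
  101  39 146 143 146 147]
 [ 78 103 144 140 143 140 138 147 128 159 158 164 156 147 138 126 109  77
  131 147 145 142 142 144]
 [ 82  79 146 142 139 140 
[... 374 characters left out ...]
48]
 [ 77  54  75  59  99  42  22  28 127 155 130 151 150 147 146 141 143 147
  147 149 151 148 146 143]
 [ 73  33  65  59  70 149 147 149 148 143 145 148 148 144 150 147 143 144
  145 148 143 146 143 139]
 [ 71  67  31  51  20 146 144 145 142 143 148 152 145 150 147 142 145 145
  142 141 143 143 148 143]
 [ 65  65  16  37 127 145 144 150 139 144 143 144 146 144 142 149 144 146
  142 146 137 138 136 144]
 [ 60  56  24  52 150 146 148 144 147 144 144 149 144 144 145 145 147 146
  144 142 144 143 143 141]]
red vu [213 130] [219 137]
(220, 271) [0.3165 0.0329 0.    ]
(185, 215) [0.4992 0.2211 0.    ]
(195, 240) [0.4081 0.1508 0.    ]
(178, 200) [0.5579 0.2707 0.    ]
pot seg
0.7 162 197 155 201
```

Emit:
play_rows --pt "-1 -0.4 0.3 0 0 0.52" --pt "-1 -0.4 0.3 0 0 0.52" --pt "-1 -0.4 0.3 0 0 0.52" --pt "-1 -0.4 0.3 0 0 0.52" --fingers 1 --squeeze 4

```text
time: 1.55
ee_pos: [0.3181, 0.4893, 0.3586]
eef_rot: [0.289, 0.957, -0.001, 0.001]
ft_force: [-0.1, 0.1, 0.9]
width: 0.0874
grip_force: 0.0
```

```bash
cat > m.py <<'E'
import sys
from h import *
np.set_printoptions(precision=4,suppress=True)
# usage: m.py x y z [yaw_deg of tool x, tool down]
a=list(map(float,sys.argv[1:])); s=st(); Q=R.from_quat(s['eef_rot'])
print('t',s['time'],'pos',s['ee_pos'],'xaxis yaw',np.degrees(np.arctan2(*Q.as_matrix()[[1,0],0])),'zaxis',Q.as_matrix()[:,2],'w',s['width'],s['grip_force'],s['ft_force'])
if a:
  print('shift',Q.inv().apply(np.array(a[:3])-s['ee_pos'])/.15)
  if len(a)>3:
    T=R.from_euler('z',a[3],degrees=True)*R.from_matrix(np.diag([1,-1,-1])); print('turn',np.degrees((Q.inv()*T).as_rotvec())/30)
E
python3 m.py .465 .373 .30 146.5; python3 m.py .465 .373 .188 146.5
```

```text
t 1.55 pos [0.3181 0.4893 0.3586] xaxis yaw 146.43550890799838 zaxis [ 0.0012 -0.0026 -1.    ] w 0.08741333299511923 0.0 [-0.1112  0.1093  0.9006]
shift [-1.244  -0.104   0.3941]
turn [-0.0028  0.0047 -0.0022]
t 1.55 pos [0.3181 0.4893 0.3586] xaxis yaw 146.43550890799838 zaxis [ 0.0012 -0.0026 -1.    ] w 0.08741333299511923 0.0 [-0.1112  0.1093  0.9006]
shift [-1.2421 -0.1029  1.1407]
turn [-0.0028  0.0047 -0.0022]
```

Emit:
play_rows --pt "-1 -0.1 0.39 0 0 0" --pt "-1 -0.1 0.39 0 0 0" --pt "-1 -0.1 0.39 0 0 0" --pt "-1 -0.1 0.39 0 0 0"

```text
time: 1.95
ee_pos: [0.435, 0.3936, 0.2994]
eef_rot: [0.289, 0.957, -0.002, 0.001]
ft_force: [-0.3, -1.2, -0.5]
width: 0.0871
grip_force: 0.0
```

Emit:
play_rows --pt "-0.24 0 0.3 0 0 0" --pt "-0.24 0 0.6 0 0 0" --pt "-0.24 0 0.746 0 0 0" --pt "-0.24 0 0.746 0 0 0"

```text
time: 2.35
ee_pos: [0.4604, 0.3782, 0.1864]
eef_rot: [0.286, 0.958, -0.002, -0.001]
ft_force: [-0.3, -0.4, 0.7]
width: 0.0869
grip_force: 0.0
```

```bash
python3 m.py .465 .373 .188 146.5; python3 - <<'E'
from h import *
im=vision.camera('top'); cv2.imwrite('pics/t2.png',cv2.resize(im[150:270,90:250],None,fx=4,fy=4,interpolation=cv2.INTER_CUBIC))
E
```

```text
t 2.35 pos [0.4604 0.3782 0.1864] xaxis yaw 146.79742974342523 zaxis [-0.0034 -0.0034 -1.    ] w 0.08689047365448581 0.0 [-0.3373 -0.4379  0.6785]
shift [-0.0451 -0.0124 -0.0109]
turn [-0.0091 -0.0019  0.0099]
```

View pics/t2.png

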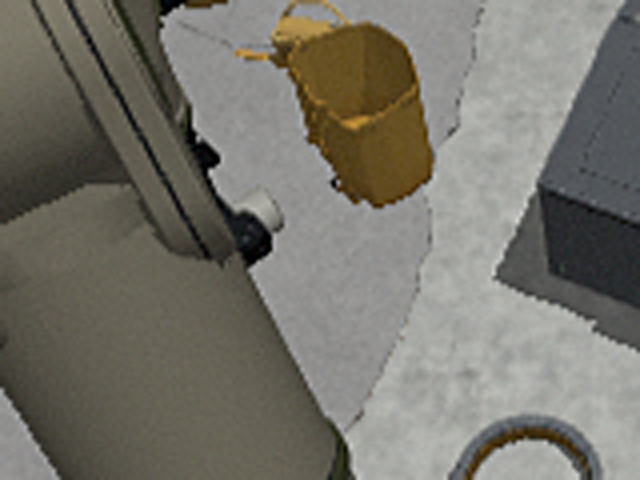

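The crop shows the near finger in front of the bottle, with the base end sticking out at crop (265,210), clear of the pot. Next I close softly.

Emit:
play_rows --pt "-0.04 0 0 0 0 0" --pt "-0.04 0 0 0 0 0" --pt "-0.04 0 0 0 0 0" --pt "-0.04 0 0 0 0 0" --pt "-0.04 0 0 0 0 0" --fingers -1 --squeeze 5

```text
time: 2.9
ee_pos: [0.466, 0.3759, 0.1898]
eef_rot: [0.285, 0.958, 0.0, 0.0]
ft_force: [0.1, -0.1, 0.4]
width: 0.0549
grip_force: 0.1
```

Emit:
play_rows --pt "0 0 0 0 0 0" --pt "0 0 0 0 0 0" --pt "0 0 0 0 0 0"

```text
time: 3.2
ee_pos: [0.466, 0.3758, 0.1894]
eef_rot: [0.285, 0.958, 0.0, -0.0]
ft_force: [-0.9, 0.9, 1.4]
width: 0.0451
grip_force: 5.0
```

Gripped at 45 mm wide. I'll lift and carry it away from the pot (+x tool).

Emit:
play_rows --pt "0 0 -0.3 0 0 0" --pt "0.2 0 -0.6 0 0 0" --pt "0.5 0 -0.8 0 0 0" --pt "0.5 0 -0.8 0 0 0" --pt "0.5 0 -0.8 0 0 0"

```text
time: 3.7
ee_pos: [0.402, 0.4181, 0.3102]
eef_rot: [0.284, 0.959, 0.001, 0.0]
ft_force: [-0.4, -0.5, -2.4]
width: 0.0447
grip_force: 5.0
```

```bash
python3 m.py; python3 - <<'E'
from h import *
a=vision.camera('top')[150:270,90:250]; b=vision.camera('side')[150:270,60:220]
cv2.imwrite('pics/t3.png',cv2.resize(np.vstack([a,b]),None,fx=2.5,fy=2.5,interpolation=cv2.INTER_CUBIC))
E
```

```text
t 3.7 pos [0.402  0.4181 0.3102] xaxis yaw 147.0165698190162 zaxis [ 0.0006  0.0018 -1.    ] w 0.04470261182345617 5.000163596123457 [-0.3601 -0.5018 -2.3714]
```

View pics/t3.png

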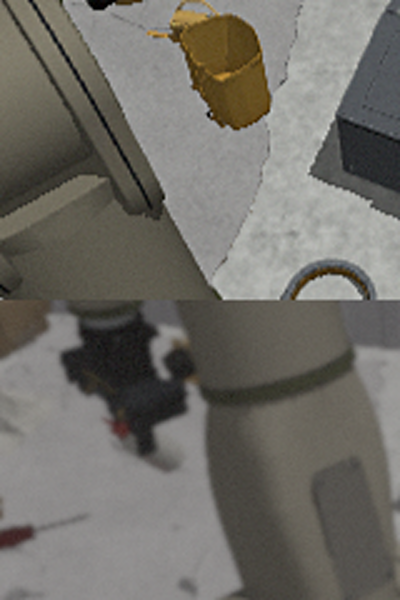

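```bash
python3 - <<'E'
from h import *
np.set_printoptions(precision=1,suppress=True)
h=np.array([np.cos(2.563),np.sin(2.563),0]); z=np.array([0,0,1.])
P=np.array([.402,.418,.3102-.1635])
for d in range(0,91,15):
    a=h*np.cos(np.radians(d))+z*np.sin(np.radians(d))
    print(d,proj('side',[P+a*.043,P,P-a*.085]).ravel())
E
```

```text
0 [ 99.5 207.9 112.4 202.7 136.4 193. ]
15 [ 99.2 204.7 112.4 202.7 136.6 199. ]
30 [ 99.9 201.3 112.4 202.7 135.3 205.1]
45 [101.4 198.1 112.4 202.7 132.4 211.1]
60 [103.7 195.1 112.4 202.7 128.3 216.5]
75 [106.6 192.7 112.4 202.7 123.1 221.1]
90 [109.9 191.  112.4 202.7 117.1 224.5]
```

The side crop shows the cap at about (108,201) and the base end at about (130,215), so the bottle has swung to roughly 57° of upright. I'll tilt the tool 30° about the grasp point to finish standing it.

Emit:
play_rows --pt "-0.14 0 0.01 0 0.25 0" --pt "-0.28 0 0.036 0 0.5 0" --pt "-0.415 0 0.083 0 0.75 0" --pt "-0.545 0 0.146 0 1 0" --pt "-0.545 0 0.146 0 1 0"

```text
time: 4.3
ee_pos: [0.4757, 0.3667, 0.2835]
eef_rot: [0.281, 0.924, 0.072, -0.249]
ft_force: [1.0, -1.2, -2.6]
width: 0.0449
grip_force: 5.0
```

```bash
python3 m.py; python3 - <<'E'
from h import *
np.set_printoptions(precision=3,suppress=True)
print(st()['joint_positions'])
b=vision.camera('side')[150:270,60:220]; vision.camera('top')
for n in('side','top'):
  for d in spotter.regions_of(n,'oil_bottle_lying')[:2]:
    v,u=np.nonzero(d['pixels']); print(n,d['conf'],len(u),u.min(),u.max(),v.min(),v.max(),u.mean(),v.mean())
cv2.imwrite('pics/t4.png',cv2.resize(b,None,fx=4,fy=4,interpolation=cv2.INTER_CUBIC))
h=np.array([np.cos(2.563),np.sin(2.563),0]); z=np.array([0,0,1.])
s=st();P=s['ee_pos']+.1635*R.from_quat(s['eef_rot']).as_matrix()[:,2]; print(P)
for d in range(60,111,10):
    a=h*np.cos(np.radians(d))+z*np.sin(np.radians(d))
    print(d,((proj('side',[P+a*.043,P,P-a*.085])-[60,150])*4).ravel())
E
```

```text
t 4.3 pos [0.4757 0.3667 0.2835] xaxis yaw 146.06586350301887 zaxis [-0.4195  0.2737 -0.8655] w 0.04486591505162018 4.997953791171312 [ 0.9551 -1.2    -2.5898]
[-0.661  0.46   0.077  1.602 -0.528  1.341  0.583]
side 0.71 361 108 128 193 225 117.01662049861496 211.22991689750694
top 0.63 10257 224 370 141 256 292.05654674856197 197.23847128790095
[0.403 0.417 0.146]
60 [176.098 181.205 210.754 211.393 274.235 266.689]
70 [183.624 174.505 210.754 211.393 260.748 279.369]
80 [191.956 168.983 210.754 211.393 245.678 290.182]
90 [200.816 164.808 210.754 211.393 229.403 298.811]
100 [209.916 162.099 210.754 211.393 212.345 304.977]
110 [218.965 160.924 210.754 211.393 194.963 308.45 ]
```

View pics/t4.png

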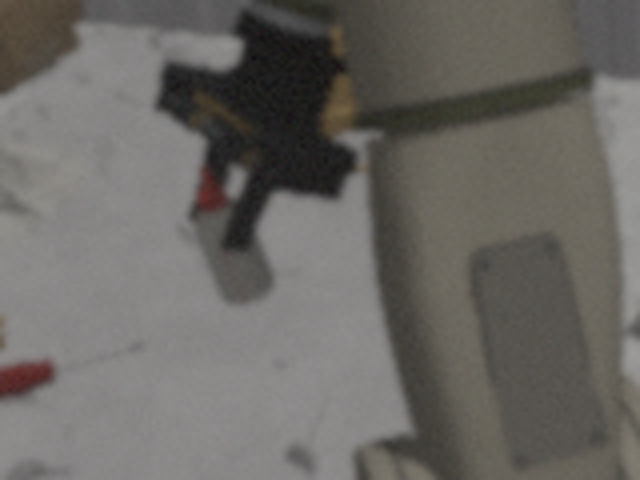

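The crop shows the bottle nearly upright, with its base centre at crop (245,290), which matches about 80°. I'll tilt 8° more and lower it.

Emit:
play_rows --pt "-0.17 0 0.16 0 0.14 0" --pt "-0.3 0 0.27 0 0.27 0" --pt "-0.33 0 0.32 0 0.27 0" --pt "-0.345 0 0.346 0 0.27 0" --pt "-0.345 0 0.346 0 0.27 0"

```text
time: 5.0
ee_pos: [0.4867, 0.363, 0.2175]
eef_rot: [0.269, 0.907, 0.093, -0.312]
ft_force: [-0.5, 0.3, -1.9]
width: 0.0449
grip_force: 5.0
```

Emit:
play_rows --pt "-0.012 0 0.016 0 0 0" --pt "-0.024 0 0.032 0 0 0" --pt "-0.036 0 0.047 0 0 0" --pt "-0.036 0 0.047 0 0 0"

```text
time: 5.4
ee_pos: [0.4873, 0.3618, 0.2076]
eef_rot: [0.27, 0.906, 0.093, -0.313]
ft_force: [-1.1, -0.9, -1.8]
width: 0.045
grip_force: 5.0
```

```bash
python3 m.py; python3 - <<'E'
from h import *
np.set_printoptions(precision=3,suppress=True)
vision.camera('side')
m=spotter.regions_of('side','oil_bottle_lying')[0]['pixels']
v,u=np.nonzero(m); print(len(u),u.min(),u.max(),v.min(),v.max())
for k in range(v.min(),v.max()+1,3): print(k,u[v==k].min(),u[v==k].max(),end='; ')
s=st();P=s['ee_pos']+.1635*R.from_quat(s['eef_rot']).as_matrix()[:,2]; print(P)
h=np.array([np.cos(2.563),np.sin(2.563),0]); z=np.array([0,0,1.])
for d in (80,90,100):
    a=h*np.cos(np.radians(d))+z*np.sin(np.radians(d)); print(d,proj('side',[P+a*.043,P,P-a*.085]).ravel())
E
```

```text
t 5.4 pos [0.4873 0.3618 0.2076] xaxis yaw 146.82192006216516 zaxis [-0.5165  0.3374 -0.787 ] w 0.04504291426660779 4.999650604440831 [-1.0548 -0.9123 -1.7831]
310 110 126 211 242
211 113 115; 214 112 118; 217 112 119; 220 111 118; 223 110 117; 226 110 116; 229 111 123; 232 111 125; 235 112 126; 238 113 125; 241 114 123; [0.403 0.417 0.079]
80 [112.116 210.091 116.605 220.043 124.958 238.563]
90 [114.257 209.016 116.605 220.043 121.018 240.766]
100 [116.454 208.287 116.605 220.043 116.892 242.386]
```

Emit:
play_rows --pt "-0.012 0 0.016 0 0 0" --pt "-0.012 0 0.016 0 0 0" --pt "-0.024 0 0.032 0 0 0" --pt "-0.024 0 0.032 0 0 0"

```text
time: 5.9
ee_pos: [0.4876, 0.3619, 0.2022]
eef_rot: [0.27, 0.906, 0.094, -0.313]
ft_force: [1.0, -1.1, 3.5]
width: 0.0446
grip_force: 5.0
```

Emit:
play_rows --pt "-0.008 0 0.01 0 0 0" --pt "-0.008 0 0.01 0 0 0"

```text
time: 6.1
ee_pos: [0.4877, 0.3619, 0.2004]
eef_rot: [0.27, 0.906, 0.094, -0.313]
ft_force: [0.5, 0.2, 4.8]
width: 0.0448
grip_force: 5.0
```

Emit:
play_rows --pt "0 0 0 0 0 0" --pt "0 0 0 0 0 0" --pt "0 0 0 0 0 0" --pt "0 0 0 0 0 0" --fingers 1

```text
time: 6.5
ee_pos: [0.4873, 0.3618, 0.1997]
eef_rot: [0.27, 0.906, 0.093, -0.313]
ft_force: [-0.2, 0.3, 0.3]
width: 0.0689
grip_force: 0.0
```

```bash
python3 m.py; python3 - <<'E'
from h import *
vision.camera('side')
m=spotter.regions_of('side','oil_bottle_lying')[0]['pixels']
v,u=np.nonzero(m); print(len(u),u.min(),u.max(),v.min(),v.max())
for k in range(v.min(),v.max()+1,3): print(k,u[v==k].min(),u[v==k].max(),end='; ')
E
```

```text
t 6.5 pos [0.4873 0.3618 0.1997] xaxis yaw 146.81677333236843 zaxis [-0.5167  0.3375 -0.7868] w 0.06891332049956735 0.0 [-0.2487  0.2869  0.2851]Traceback (most recent call last):
  File "<stdin>", line 3, in <module>
IndexError: list index out of range
```

Emit:
play_rows --pt "0 0 0 0 0 0" --pt "0 0 -0.15 0 0 0" --pt "0 0 -0.4 0 0 0" --pt "0 0 -0.7 0 0 0" --pt "0 0 -1 0 0 0"

```text
time: 7.1
ee_pos: [0.5653, 0.3106, 0.3191]
eef_rot: [0.27, 0.906, 0.093, -0.313]
ft_force: [1.3, 0.8, -0.6]
width: 0.0871
grip_force: 0.0
```

```bash
python3 m.py .42 .0 .42 ; python3 - <<'E'
from h import *
b=vision.camera('side')
for d in spotter.regions_of('side','oil_bottle_lying'):
  m=d['pixels'];v,u=np.nonzero(m); print(d['conf'],len(u),u.min(),u.max(),v.min(),v.max())
h=proj('side',[[.41,.41,z] for z in(0,.094,.128)]); print(h)
cv2.imwrite('pics/t5.png',cv2.resize(b[150:270,60:220],None,fx=4,fy=4,interpolation=cv2.INTER_CUBIC))
E
```

```text
t 7.1 pos [0.5653 0.3106 0.3191] xaxis yaw 146.82160617600562 zaxis [-0.5169  0.3372 -0.7868] w 0.0870584627807508 0.0 [ 1.3099  0.8132 -0.6061]
shift [ 0.1614 -2.2636 -0.7266]
0.82 391 110 126 209 242
[[123.64935788 238.40262806]
 [118.8574867  215.34537622]
 [117.03434059 206.57286596]]
```

View pics/t5.png

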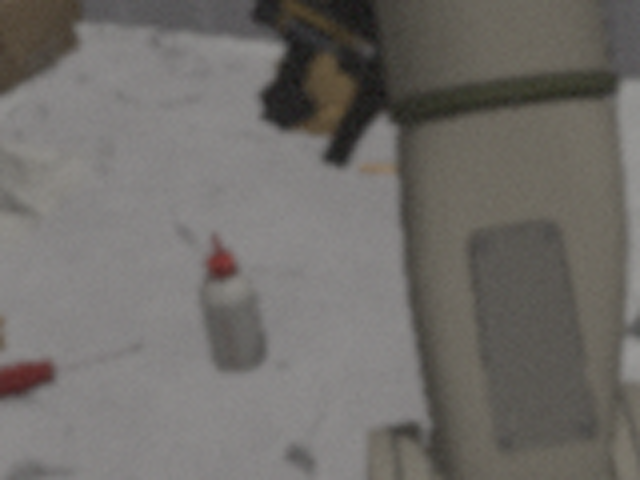

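The crop shows the bottle upright, base centre at side pixel (119,239). Now I'll measure the handle from both first pictures: top ends (258,201) and (299,218), side ends (267,200) and (306,211).

```bash
python3 - <<'E'
from h import *
np.set_printoptions(precision=4,suppress=True)
i=cv2.imread('pics/side0.png')[180:230,225:325]; j=cv2.imread('pics/top0.png')[185:235,240:340]
b=vision.camera('side')[180:230,225:325]
cv2.imwrite('pics/t6.png',cv2.resize(np.vstack([i,j]),None,fx=6,fy=6,interpolation=cv2.INTER_CUBIC))
p=np.load('locker.npy')
h=R.from_euler('z',p[2]).apply([[-.112,.059,.172],[-.112,-.059,.172]])+[p[0],p[1],0]
print('side',(proj('side',h)-[225,180])*6,'top',(proj('top',h)-[240,185])*6+[0,300])
E
python3 m.py .48 -.118 .45 77.6
```

```text
side [[248.6958 110.3813]
 [464.9877 162.562 ]] top [[120.2636 404.9296]
 [330.9775 484.979 ]]
t 7.25 pos [0.5667 0.3097 0.3202] xaxis yaw 146.80496981980752 zaxis [-0.5117  0.3401 -0.7889] w 0.08703592887002518 0.0 [ 0.0487 -1.3643 -0.2521]
shift [-0.3183 -2.6966 -1.3568]
turn [-0.7545 -1.1089  2.215 ]
```

View pics/t6.png

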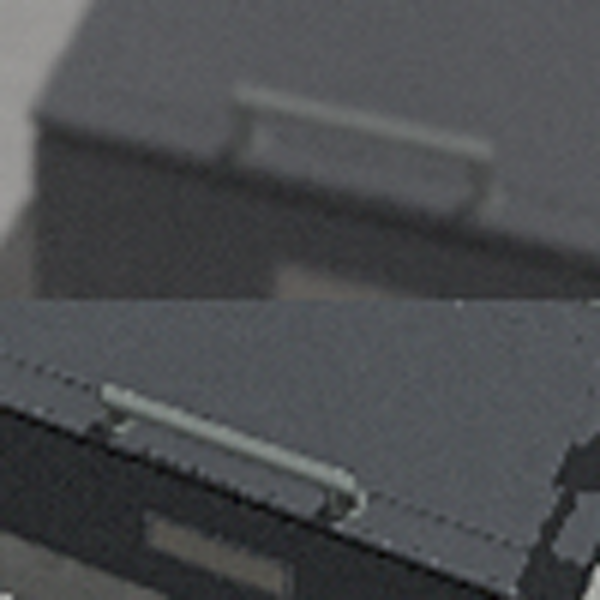

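The crops show the bar's ends at side crop (242,92)-(490,153) and top crop (105,392)-(358,482), a few mm further back than the model. I'll triangulate the middle.

```bash
cat >> h.py <<'E'
def tri(us,ut):
    A=[]
    for n,u in(('side',us),('top',ut)):
        K,rv,t=cal(n); A.append(K@np.c_[R.from_rotvec(rv).as_matrix(),t])
    X=cv2.triangulatePoints(A[0],A[1],np.array(us,float).reshape(2,1),np.array(ut,float).reshape(2,1)).ravel(); return X[:3]/X[3]
E
python3 - <<'E'
from h import *
np.set_printoptions(precision=4,suppress=True)
S=lambda x,y:(225+x/6-.4,180+y/6-.4); T=lambda x,y:(240+x/6-.4,185+(y-300)/6-.4)
a=tri(S(242,92),T(105,392)); b=tri(S(490,153),T(358,482)); m=tri(S(366,122.5),T(231.5,437))
print(a,b,m,np.linalg.norm(a-b),np.degrees(np.arctan2(*(a-b)[:2])))
E
```

```text
[ 0.491  -0.0542  0.1849] [ 0.4671 -0.1874  0.1807] [ 0.479  -0.1218  0.1826] 0.13536915058924434 10.175456157771457
```

Emit:
play_rows --pt "0 -0.2 -0.3 0 -0.25 0" --pt "0 -0.5 -0.6 0 -0.5 0" --pt "0 -0.75 -0.9 0 -0.75 0" --pt "0 -1 -1 0 -1 0" --pt "0 -1 -1 0 -1 0"

```text
time: 7.75
ee_pos: [0.5595, 0.1313, 0.4386]
eef_rot: [0.286, 0.956, 0.02, -0.064]
ft_force: [0.4, -0.3, 1.1]
width: 0.0875
grip_force: 0.0
```

```bash
python3 m.py .48 -.12 .43 78
```

```text
t 7.75 pos [0.5595 0.1313 0.4386] xaxis yaw 146.69021103280753 zaxis [-0.1106  0.0754 -0.991 ] w 0.0874962581459996 0.0 [ 0.4288 -0.3158  1.124 ]
shift [-0.4805 -1.6908 -0.0112]
turn [-0.1498 -0.2275  2.2858]
```

Emit:
play_rows --pt "-0.07 -0.25 0 -0.05 -0.1 0.25" --pt "-0.14 -0.5 0 -0.08 -0.15 0.5" --pt "-0.21 -0.75 0 -0.1 -0.2 0.75" --pt "-0.28 -1 0 -0.1 -0.2 1" --pt "-0.28 -1 0 -0.1 -0.2 1"

```text
time: 8.25
ee_pos: [0.5113, -0.0176, 0.429]
eef_rot: [0.529, 0.849, 0.011, -0.015]
ft_force: [-0.2, 0.6, 0.5]
width: 0.0867
grip_force: 0.0
```

```bash
python3 m.py .48 -.12 .43 78
```

```text
t 8.25 pos [ 0.5113 -0.0176  0.429 ] xaxis yaw 116.14485118550233 zaxis [-0.0128  0.0344 -0.9993] w 0.08673977500291262 0.0 [-0.1975  0.6007  0.5038]
shift [-0.5203 -0.4882 -0.0275]
turn [-0.0164 -0.0694  1.2712]
```

Emit:
play_rows --pt "-0.2 -0.2 0 0 -0.07 0.25" --pt "-0.4 -0.4 0 0 -0.07 0.5" --pt "-0.52 -0.49 -0.03 0 -0.07 0.75" --pt "-0.52 -0.49 -0.03 0 -0.07 1" --pt "-0.52 -0.49 -0.03 0 -0.07 1"

```text
time: 8.75
ee_pos: [0.4824, -0.1153, 0.4303]
eef_rot: [0.727, 0.686, -0.002, -0.002]
ft_force: [1.1, 0.4, -0.6]
width: 0.0872
grip_force: 0.0
```

```bash
python3 m.py .48 -.12 .3365 78; python3 - <<'E'
from h import *
vision.camera('top')
np.set_printoptions(precision=4,suppress=True)
d=spotter.regions_of('top','oil_bottle_lying')
for e in d[:2]:
  v,u=np.nonzero(e['pixels']);print('top',e['conf'],len(u),u.min(),u.max(),v.min(),v.max())
E
```

```text
t 8.75 pos [ 0.4824 -0.1153  0.4303] xaxis yaw 86.65349953072302 zaxis [-0.005   0.0003 -1.    ] w 0.08721076450870145 0.0 [ 1.0821  0.3761 -0.614 ]
shift [-0.0322 -0.0109  0.6254]
turn [-0.0095  0.0008  0.2884]
```

Emit:
play_rows --pt "-0.03 -0.01 0 0 0 0.28" --pt "-0.03 -0.01 0.2 0 0 0.28" --pt "-0.03 -0.01 0.4 0 0 0.28" --pt "-0.03 -0.01 0.6 0 0 0.28" --pt "-0.03 -0.01 0.615 0 0 0.28" --fingers 0.1

```text
time: 9.35
ee_pos: [0.4794, -0.1192, 0.3356]
eef_rot: [0.774, 0.633, -0.004, -0.003]
ft_force: [-0.6, 0.6, 0.5]
width: 0.0551
grip_force: 0.0
```

Emit:
play_rows --pt "0 0 0 0 0 0" --pt "0 0 0 0 0 0" --pt "0 0 0 0 0 0" --pt "0 0 0 0 0 0" --pt "0 0 0 0 0 0" --fingers -1 --squeeze 25

```text
time: 9.85
ee_pos: [0.4803, -0.1206, 0.3395]
eef_rot: [0.775, 0.631, -0.001, -0.001]
ft_force: [-10.1, 1.2, 1.1]
width: 0.0158
grip_force: 6.0
```

```bash
python3 m.py .48 -.12 .3365 78
```

```text
t 9.85 pos [ 0.4803 -0.1206  0.3395] xaxis yaw 78.30790031256359 zaxis [-0.0028 -0.0006 -1.    ] w 0.015793109848773152 5.952082872390747 [-10.1399   1.2193   1.0772]
shift [ 0.0037 -0.0029  0.0201]
turn [-0.005   0.0021  0.0103]
```

Emit:
play_rows --pt "0 -0.02 0 0 0 0" --pt "0 -0.02 0 0 0 0" --pt "0 -0.02 0 0 0 0"

```text
time: 10.15
ee_pos: [0.4778, -0.1201, 0.3396]
eef_rot: [0.775, 0.631, -0.001, 0.0]
ft_force: [5.0, -1.4, 0.2]
width: 0.0111
grip_force: 25.0
```

Bar gripped (25 N). I'll follow the lid's arc with the tool kept pointing down.

Emit:
play_rows --pt "0 -0.008 -0.124 0 0 0" --pt "0 -0.005 -0.249 0 0 0" --pt "0 0.015 -0.373 0 0 0" --pt "0 0.05 -0.494 0 0 0" --pt "0 0.098 -0.61 0 0 0"

```text
time: 10.65
ee_pos: [0.4927, -0.1233, 0.4304]
eef_rot: [0.776, 0.631, -0.001, 0.0]
ft_force: [19.1, -6.2, -19.8]
width: 0.0113
grip_force: 25.0
```

Emit:
play_rows --pt "0 0.061 -0.109 0 0 0" --pt "0 0.136 -0.21 0 0 0" --pt "0 0.223 -0.301 0 0 0" --pt "0 0.319 -0.381 0 0 0" --pt "0 0.425 -0.448 0 0 0"

```text
time: 11.15
ee_pos: [0.5536, -0.1363, 0.4971]
eef_rot: [0.776, 0.631, -0.004, -0.003]
ft_force: [-11.8, -0.0, 3.1]
width: 0.0114
grip_force: 25.0
```

```bash
python3 m.py; python3 -c "
from h import *
print(st()['joint_positions'].round(2))
p=np.array([.589,-.1425]);s=st();a=-.21
d=s['ee_pos'][:2]-p; print('locker x,y',d[0]*np.cos(a)+d[1]*np.sin(a), -d[0]*np.sin(a)+d[1]*np.cos(a), s['ee_pos'][2]-.1635)"
```

```text
t 11.15 pos [ 0.5536 -0.1363  0.4971] xaxis yaw 78.2401824146839 zaxis [-0.0104  0.0002 -0.9999] w 0.01135530555098555 24.998892545700073 [-11.7576  -0.0326   3.0642]
[-0.28  0.19  0.53  1.48 -0.09  1.51  0.03]
locker x,y -0.03587700080878548 -0.0013510467393537994 0.33356614597610545
```

Emit:
play_rows --pt "0 0.113 -0.054 0 0 0" --pt "0 0.232 -0.094 0 0 0" --pt "0 0.355 -0.119 0 0 0" --pt "0 0.48 -0.129 0 0 0" --pt "0 0.605 -0.123 0 0 0"

```text
time: 11.65
ee_pos: [0.6431, -0.1554, 0.5163]
eef_rot: [0.776, 0.631, -0.003, -0.002]
ft_force: [-7.9, -1.4, 7.3]
width: 0.0112
grip_force: 25.0
```

Emit:
play_rows --pt "0 0.089 0.013 0 0 0" --pt "0 0.159 0.029 0 0 0" --pt "0 0.215 0.045 0 0 0" --pt "0 0.22 0.048 0 0 0" --pt "0 0.22 0.048 0 0 0"

```text
time: 12.15
ee_pos: [0.6755, -0.1621, 0.508]
eef_rot: [0.776, 0.631, -0.003, -0.001]
ft_force: [-1.8, -5.4, 0.4]
width: 0.0108
grip_force: 25.0
```

```bash
python3 m.py; python3 -c "
from h import *
p=np.array([.589,-.1425]);s=st();a=-.21
d=s['ee_pos'][:2]-p; print('locker x,y',d[0]*np.cos(a)+d[1]*np.sin(a), -d[0]*np.sin(a)+d[1]*np.cos(a), s['ee_pos'][2]-.1635)
vision.camera('top');vision.camera('side')
for n in('top','side'): print([(np.round(e['point'],3),e['conf']) for e in spotter.boxes_of(n,'stay_tab')[:2]])"
```

```text
t 12.15 pos [ 0.6755 -0.1621  0.508 ] xaxis yaw 78.19188970180024 zaxis [-0.0051 -0.0022 -1.    ] w 0.010810200844669222 25.00351846218109 [-1.7556 -5.4392  0.4175]
locker x,y 0.0886996726292314 -0.001131173423687619 0.3444837137323362
[(array([ 0.457, -0.339,  0.271]), 0.56)]
[(array([ 0.455, -0.338,  0.278]), 0.47)]
```

Emit:
play_rows --pt "0 -0.03 -0.005 0 0 0" --pt "0 -0.05 -0.005 0 0 0" --pt "0 -0.05 -0.005 0 0 0"

```text
time: 12.65
ee_pos: [0.6678, -0.1605, 0.5102]
eef_rot: [0.776, 0.631, -0.002, 0.0]
ft_force: [-2.6, -5.1, 5.6]
width: 0.011
grip_force: 25.0
```

Emit:
play_rows --pt "0 0 0 0 0 0" --pt "0 0 0 0 0 0" --pt "0 0 -0.15 0 0 0" --pt "0 0 -0.4 0 0 0" --pt "0 0 -0.6 0 0 0" --fingers -0.3

```text
time: 13.15
ee_pos: [0.6688, -0.1584, 0.6005]
eef_rot: [0.775, 0.632, -0.001, -0.001]
ft_force: [0.1, 0.7, 0.8]
width: 0.0296
grip_force: 0.0
```

```bash
python3 m.py; python3 -c "
from h import *
cv2.imwrite('pics/t7.png',cv2.resize(vision.camera('top')[60:290,120:400],None,fx=2.6,fy=2.6,interpolation=cv2.INTER_CUBIC));vision.camera('side')
for n in('top','side'):
  for o in ['stay_tab','drip_mat','cup','strainer_pad','oil_bottle_lying']: print(n,o,[(np.round(e['point'],3),round(e['conf'],2)) for e in spotter.boxes_of(n,o)[:3]])"
```

```text
t 13.15 pos [ 0.6688 -0.1584  0.6005] xaxis yaw 78.38532690857947 zaxis [-0.0034  0.0002 -1.    ] w 0.029614847159626444 0.0 [0.1297 0.6504 0.7564]
top stay_tab [(array([ 0.458, -0.338,  0.27 ]), 0.73), (array([0.391, 0.41 , 0.066]), 0.56), (array([ 0.546, -0.225,  0.036]), 0.52)]
top drip_mat []
top cup [(array([ 0.544, -0.225,  0.042]), 0.75)]
top strainer_pad [(array([ 0.547, -0.228,  0.038]), 0.62)]
top oil_bottle_lying []
side stay_tab [(array([ 0.456, -0.338,  0.274]), 0.45)]
side drip_mat []
side cup []
side strainer_pad [(array([ 0.456, -0.34 ,  0.269]), 0.3)]
side oil_bottle_lying [(array([0.388, 0.41 , 0.061]), 0.96)]
```

View pics/t7.png

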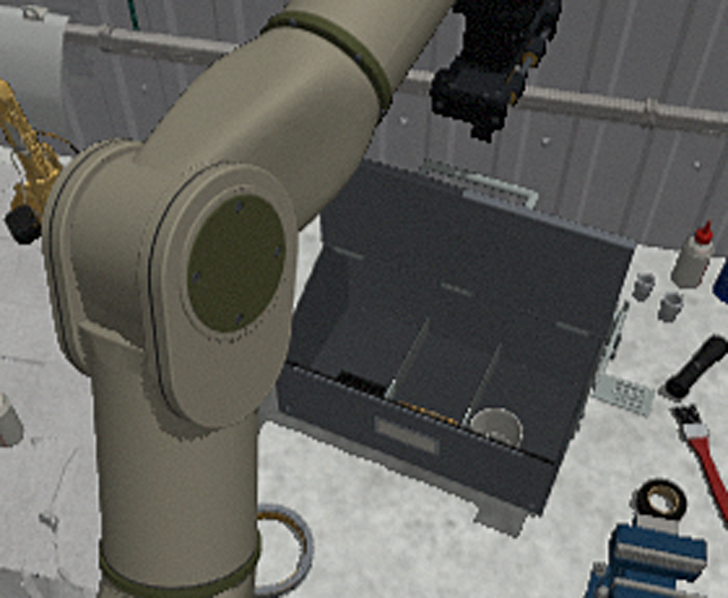

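The crop shows the lid standing up and locked. The cup is in the right bay (crop 497,428), the strainer in the middle, and the mat in the left bay, where only its rear part shows at crop (340-385, 373-392). I'll work out the local coordinates.

```bash
python3 - <<'E'
from h import *
np.set_printoptions(precision=4,suppress=True)
p=np.load('locker.npy'); 
def loc(X): return R.from_euler('z',-p[2]).apply(np.atleast_2d(X)-[p[0],p[1],0])
C=np.array([[340,373],[390,383],[385,395],[428,320],[388,400],[500,345],[468,422]])/2.6+[120,60]-.3
print(loc(atz('top',C[:3],.006)));print('dividers tops',loc(atz('top',C[3:],.044)))
print('front wall inner', (proj('top',R.from_euler('z',p[2]).apply([[-.105,.12,.12],[-.105,.0,.12],[-.105,.185,.12]])+[p[0],p[1],0])-[120,60])*2.6)
print('cup',loc([.546,-.225,.04]))
print('tab',loc([.4575,-.338,.272]))
E
python3 m.py .404 .421 .40
```

```text
[[-0.0198  0.141   0.006 ]
 [-0.0054  0.0693  0.006 ]
 [-0.0272  0.0672  0.006 ]]
dividers tops [[ 0.0943  0.055   0.044 ]
 [-0.0572  0.05    0.044 ]
 [ 0.0953 -0.054   0.044 ]
 [-0.0442 -0.0599  0.044 ]]
front wall inner [[322.9658 374.0964]
 [409.6264 407.5827]
 [278.0534 356.7419]]
cup [[-0.0246 -0.0898  0.04  ]]
tab [[-0.0868 -0.2192  0.272 ]]
t 13.75 pos [ 0.6689 -0.1592  0.5986] xaxis yaw 78.30473436804351 zaxis [-0.0041 -0.0005 -1.    ] w 0.030344161171043525 0.0 [0.1244 0.2599 0.7856]
shift [ 3.4313 -2.5084  1.3296]
```

Emit:
play_rows --pt "0.25 -0.2 0 0 0 0" --pt "0.55 -0.4 0 0 0 0" --pt "0.85 -0.62 0 0 0 0" --pt "0.86 -0.63 0 0 0 0" --fingers 1 --squeeze 15

```text
time: 14.15
ee_pos: [0.6011, -0.0081, 0.5996]
eef_rot: [0.773, 0.634, -0.0, -0.002]
ft_force: [0.0, -0.2, 0.1]
width: 0.0547
grip_force: 0.0
```

Emit:
play_rows --pt "0.25 -0.2 0.1 0 0 0" --pt "0.55 -0.4 0.2 0 0 0" --pt "0.85 -0.62 0.3 0 0 0" --pt "0.86 -0.63 0.33 0 0 0"

```text
time: 14.55
ee_pos: [0.5339, 0.1366, 0.5488]
eef_rot: [0.773, 0.634, -0.002, -0.002]
ft_force: [0.7, -0.1, 0.3]
width: 0.0838
grip_force: 0.0
```

Emit:
play_rows --pt "0.25 -0.2 0.1 0 0 0" --pt "0.55 -0.4 0.3 0 0 0" --pt "0.85 -0.62 0.5 0 0 0" --pt "0.86 -0.63 0.5 0 0 0"

```text
time: 14.95
ee_pos: [0.4672, 0.2801, 0.4727]
eef_rot: [0.774, 0.633, -0.003, -0.001]
ft_force: [-0.1, -0.6, 0.3]
width: 0.0873
grip_force: 0.0
```

```bash
python3 m.py .404 .421 .35 78; python3 - <<'E'
from h import *
np.set_printoptions(precision=4,suppress=True)
p=np.load('locker.npy'); loc=lambda X: R.from_euler('z',-p[2]).apply(np.atleast_2d(X)-[p[0],p[1],0])
W=lambda L: R.from_euler('z',p[2]).apply(np.atleast_2d(L))+[p[0],p[1],0]
im=vision.camera('top'); cv2.imwrite('pics/t8.png',im); s=vision.camera('side'); cv2.imwrite('pics/s8.png',s)
for n in('top','side'):
  for o in ['drip_mat','cup','strainer_pad','oil_bottle_lying']:
    for e in spotter.boxes_of(n,o)[:2]: print(n,o,np.round(e['point'],3),round(e['conf'],2),loc(e['point'])[0] if o!='oil_bottle_lying' else '')
  for e in spotter.regions_of(n,'drip_mat')[:2]:
    v,u=np.nonzero(e['pixels']); L=loc(atz(n,np.c_[u,v],.006)); print('mat region',n,e['conf'],len(u),L.min(0),L.max(0),L.mean(0))
# rectified floor brightness of left bay (x -0.06..0.06 step .005 rows; y .055...185)
xs=np.arange(.03,-.075,-.006); ys=np.arange(.18,.05,-.008)
G=np.array([[W([x,y,.006])[0] for y in ys] for x in xs]).reshape(-1,3); uv=proj('top',G).astype(np.float32)
g=cv2.remap(cv2.cvtColor(im,cv2.COLOR_BGR2GRAY),uv[:,0].reshape(len(xs),-1),uv[:,1].reshape(len(xs),-1),cv2.INTER_LINEAR)
print('y',ys)
for x,row in zip(xs,g): print('%.3f'%x,row)
E
```

```text
t 14.95 pos [0.4672 0.2801 0.4727] xaxis yaw 78.50982263751543 zaxis [-0.0059 -0.0013 -1.    ] w 0.08731552101345393 0.0 [-0.1442 -0.5972  0.337 ]
shift [ 0.8384 -0.5952  0.8195]
turn [-0.0104  0.0047  0.017 ]
top drip_mat [ 0.546 -0.229  0.036] 0.54 [-0.0241 -0.094   0.0359]
top drip_mat [ 0.594 -0.034  0.008] 0.37 [-0.0187  0.1071  0.0082]
top cup [ 0.546 -0.228  0.037] 0.68 [-0.0239 -0.0923  0.0371]
top strainer_pad [ 0.455 -0.339  0.269] 0.73 [-0.089  -0.2204  0.2694]
side drip_mat [ 0.455 -0.342  0.272] 0.63 [-0.0882 -0.2237  0.2723]
side oil_bottle_lying [0.387 0.409 0.059] 0.88 
y [0.18  0.172 0.164 0.156 0.148 0.14  0.132 0.124 0.116 0.108 0.1   0.092
 0.084 0.076 0.068 0.06  0.052]
0.030 [54 51 54 53 52 50 50 55 53 50 52 52 51 51 62 60 51]
0.024 [52 54 55 54 49 52 52 50 55 51 53 52 52 52 59 59 52]
0.018 [52 53 50 53 52 51 53 55 53 50 51 52 52 54 60 61 51]
0.012 [49 54 52 56 52 53 51 52 54 54 54 49 54 53 67 61 52]
0.006 [55 52 53 53 52 53 52 53 51 52 52 51 53 51 52 59 53]
0.000 [ 54  52  53  53  52  53  54  51  53  50  55  52  54  51 131  61  53]
-0.006 [55 52 54 55 54 52 56 57 57 51 53 53 56 51 75 62 51]
-0.012 [54 53 55 55 56 49 46 47 44 43 47 45 42 38 86 77 52]
-0.018 [52 51 53 52 52 17 17 15 16  7 10 17 14  5 97 81 49]
-0.024 [56 54 52 52 55 18  8 12 11  3  8 10  8  2 92 87 51]
-0.030 [47 36 41 37 44 16 11 18  8 10 16 22 14 14 47 54 32]
-0.036 [58 48 44 42 66 47 53 42 71 52 41 55 77 60 41 53 60]
-0.042 [61 60 59 59 70 56 57 58 65 59 51 59 72 60 51 56 55]
-0.048 [46 49 48 44 45 46 46 46 48 50 47 45 43 49 47 45 46]
-0.054 [47 44 46 47 48 45 46 50 45 46 49 47 48 47 50 47 45]
-0.060 [45 46 48 46 50 49 48 45 47 47 46 45 50 47 45 50 43]
-0.066 [44 48 44 48 46 48 49 47 48 50 49 48 47 49 50 66 69]
-0.072 [48 45 45 48 47 49 49 45 48 44 51 47 48 49 45 71 89]
```

The mat's rear edge is at local x≈-0.013, with its sides at y≈0.074 and 0.144, so its centre is about (-0.048, 0.109). Next I pick the bottle.

Emit:
play_rows --pt "0.25 -0.2 0.2 0 0 0" --pt "0.55 -0.4 0.4 0 0 0" --pt "0.838 -0.595 0.6 0 0 0" --pt "0.838 -0.595 0.82 0 0 0" --pt "0.838 -0.595 0.82 0 0 0"

```text
time: 16.05
ee_pos: [0.4036, 0.4205, 0.3463]
eef_rot: [0.774, 0.633, -0.006, -0.001]
ft_force: [-1.2, 0.0, -0.6]
width: 0.0869
grip_force: 0.0
```

```bash
python3 m.py .404 .421 .2525 78
```

```text
t 16.05 pos [0.4036 0.4205 0.3463] xaxis yaw 78.617209692523 zaxis [-0.0095 -0.0062 -0.9999] w 0.08687839624658858 0.0 [-1.2042  0.0248 -0.6077]
shift [0.0088 0.0072 0.6251]
turn [-0.0153  0.0153  0.0205]
```

Emit:
play_rows --pt "0 0 0.25 -0.015 0.015 0" --pt "0 0 0.5 -0.015 0.015 0" --pt "0 0 0.635 -0.015 0.015 0" --pt "0 0 0.635 -0.015 0.015 0"

```text
time: 16.45
ee_pos: [0.4068, 0.4167, 0.2547]
eef_rot: [0.776, 0.631, 0.002, 0.0]
ft_force: [-0.1, -0.2, 0.3]
width: 0.0873
grip_force: 0.0
```

Emit:
play_rows --pt "0 0 0 0 0 0" --pt "0 0 0 0 0 0" --pt "0 0 0 0 0 0" --pt "0 0 0 0 0 0" --pt "0 0 0 0 0 0" --fingers -1 --squeeze 15

```text
time: 16.95
ee_pos: [0.4067, 0.4182, 0.2574]
eef_rot: [0.776, 0.631, 0.004, -0.0]
ft_force: [-1.8, 0.3, 1.2]
width: 0.055
grip_force: 0.4
```

Emit:
play_rows --pt "0 0 0 0 0 0" --pt "0 0 0 0 0 0" --pt "0 0 0 0 0 0"

```text
time: 17.25
ee_pos: [0.4066, 0.4182, 0.2569]
eef_rot: [0.775, 0.631, 0.004, -0.0]
ft_force: [-1.3, 0.8, 2.1]
width: 0.0453
grip_force: 14.9
```

Emit:
play_rows --pt "0 0 -0.2 0 0 0" --pt "0 0 -0.5 0 0 0" --pt "0 0 -0.8 0 0 0" --pt "0.05 0.05 -1 0 0 0" --pt "0.05 0.05 -1 0 0 0"

```text
time: 17.75
ee_pos: [0.416, 0.4236, 0.4115]
eef_rot: [0.776, 0.631, 0.008, -0.001]
ft_force: [0.2, -0.1, -1.7]
width: 0.0451
grip_force: 14.7
```

```bash
python3 - <<'E'
from h import *
p=np.load('locker.npy'); print(R.from_euler('z',p[2]).apply([-.053,.102,0])+[p[0],p[1],0], R.from_euler('z',p[2]).apply([-.048,.109,0])+[p[0],p[1],0])
E
python3 m.py .559 -.032 .48 21
```

```text
[ 0.5593374  -0.03152521  0.        ] [ 0.5657215  -0.02575952  0.        ]
t 17.75 pos [0.416  0.4236 0.4115] xaxis yaw 78.25887312849396 zaxis [ 0.0111  0.011  -0.9999] w 0.045087027144792645 14.735588729381561 [ 0.1744 -0.1493 -1.6926]
shift [-2.7736  1.5556 -0.4794]
turn [ 0.0026 -0.031   1.9085]
```

Emit:
play_rows --pt "-0.25 0.14 -0.2 0 0 0.2" --pt "-0.5 0.28 -0.35 0 -0.01 0.4" --pt "-0.75 0.42 -0.45 0 -0.02 0.6" --pt "-0.95 0.53 -0.48 0 -0.03 0.8" --pt "-0.95 0.53 -0.48 0 -0.03 0.95"

```text
time: 18.25
ee_pos: [0.4654, 0.2614, 0.4785]
eef_rot: [0.91, 0.415, -0.002, 0.005]
ft_force: [1.1, 1.1, -2.4]
width: 0.0452
grip_force: 14.8
```

```bash
python3 m.py .5593 -.0315 .48 21
```

```text
t 18.25 pos [0.4654 0.2614 0.4785] xaxis yaw 49.08108316477468 zaxis [ 0.0001 -0.0101 -0.9999] w 0.04517552820814169 14.774778038263321 [ 1.1318  1.127  -2.4268]
shift [-1.0652  1.752   0.0096]
turn [0.016  0.011  0.9361]
```

Emit:
play_rows --pt "-0.14 0.24 0 0 0 0.2" --pt "-0.28 0.48 0 0.01 0 0.4" --pt "-0.42 0.72 0 0.016 0.01 0.6" --pt "-0.56 0.95 0 0.016 0.01 0.8" --pt "-0.56 0.95 0 0.016 0.01 0.93"

```text
time: 18.75
ee_pos: [0.519, 0.1043, 0.4786]
eef_rot: [0.983, 0.183, -0.001, 0.001]
ft_force: [0.8, 0.1, -1.5]
width: 0.0453
grip_force: 14.8
```

```bash
python3 m.py .5593 -.0315 .48 21
```

```text
t 18.75 pos [0.519  0.1043 0.4786] xaxis yaw 21.122397103253448 zaxis [-0.002  -0.0016 -1.    ] w 0.04533297565248863 14.773505330085754 [ 0.7783  0.0687 -1.4602]
shift [-0.0757  0.9414 -0.0082]
turn [0.0014 0.0046 0.0041]
```

Emit:
play_rows --pt "-0.02 0.3 0 0 0 0" --pt "-0.05 0.6 0 0 0 0" --pt "-0.076 0.941 0 0 0 0" --pt "-0.076 0.941 0 0 0 0" --pt "-0.076 0.941 0 0 0 0"

```text
time: 19.25
ee_pos: [0.5598, -0.0258, 0.4781]
eef_rot: [0.982, 0.188, -0.002, -0.0]
ft_force: [0.2, 1.5, -1.5]
width: 0.0451
grip_force: 14.9
```

```bash
python3 m.py .5593 -.0315 .263 21; python3 - <<'E'
from h import *
np.set_printoptions(precision=4,suppress=True)
vision.camera('side');vision.camera('top')
s=st();P=s['ee_pos']+.1635*R.from_quat(s['eef_rot']).as_matrix()[:,2]
for n in('side','top'):
  print(n,'model shoulder,base',proj(n,[P,P-[0,0,.03],P-[0,0,.06],P-[0,0,.093]]).ravel())
  for e in spotter.regions_of(n,'oil_bottle_lying')[:1]:
    v,u=np.nonzero(e['pixels']);print(e['conf'],len(u))
    for k in range(v.min(),v.max()+1,3): print(k,u[v==k].min(),u[v==k].max(),end='; ')
  for e in spotter.boxes_of(n,'oil_bottle_lying')[:1]: print(e['point'],e['conf'],P)
E
```

```text
t 19.25 pos [ 0.5598 -0.0258  0.4781] xaxis yaw 21.700450224812265 zaxis [-0.0035  0.0003 -1.    ] w 0.04511549276798235 14.860627949237823 [ 0.1764  1.5406 -1.4963]
shift [-0.0126  0.0362  1.4338]
turn [-0.003   0.006   0.0233]
side model shoulder,base [259.2964 146.658  259.1952 155.4291 259.0965 163.9846 258.9907 173.1563]
0.61 400
141 261 262; 144 259 263; 147 258 264; 150 256 265; 153 254 267; 156 253 267; 159 253 267; 162 253 267; 165 253 266; 168 253 266; 171 253 266; 174 255 264; [0.5446, -0.0297, 0.2772] 0.69 [ 0.5593 -0.023   0.3149]
top model shoulder,base [252.5971 153.7159 252.7409 160.6734 252.8785 167.3298 253.0231 174.3269]
0.8 369
149 252 254; 152 249 257; 155 247 258; 158 246 260; 161 246 260; 164 246 259; 167 245 259; 170 245 259; 173 246 258; 176 247 257; [0.5418, -0.0272, 0.2896] 0.82 [ 0.5593 -0.023   0.3149]
```

Emit:
play_rows --pt "-0.013 0.03 0.2 0 0 0" --pt "-0.013 0.036 0.5 0 0 0" --pt "-0.013 0.036 0.8 0 0 0" --pt "-0.013 0.036 1 0 0 0" --pt "-0.013 0.036 1 0 0 0"

```text
time: 20.05
ee_pos: [0.5584, -0.0289, 0.3255]
eef_rot: [0.982, 0.19, -0.004, -0.001]
ft_force: [-0.4, -0.1, -1.6]
width: 0.0451
grip_force: 14.9
```

```bash
python3 m.py .5593 -.0315 .268 21;
```

```text
t 20.05 pos [ 0.5584 -0.0289  0.3255] xaxis yaw 21.963948858638105 zaxis [-0.0086  0.0003 -1.    ] w 0.04514560043620248 14.862749576568604 [-0.4225 -0.1058 -1.635 ]
shift [0.0022 0.0198 0.3835]
turn [-0.0065  0.0152  0.0321]
```

Emit:
play_rows --pt "0 0.02 0.12 0 0.015 0" --pt "0 0.02 0.25 0 0.015 0" --pt "0 0.02 0.35 0 0.015 0" --pt "0 0.02 0.37 0 0.015 0" --pt "0 0.02 0.37 0 0.015 0"

```text
time: 20.55
ee_pos: [0.5612, -0.0324, 0.2745]
eef_rot: [0.982, 0.19, 0.003, -0.001]
ft_force: [-0.4, -0.3, -2.8]
width: 0.0448
grip_force: 14.9
```

Emit:
play_rows --pt "0 0 0.02 0 0 0" --pt "0 0 0.04 0 0 0" --pt "0 0 0.055 0 0 0" --pt "0 0 0.055 0 0 0"

```text
time: 20.95
ee_pos: [0.5609, -0.0325, 0.2655]
eef_rot: [0.982, 0.19, 0.003, -0.001]
ft_force: [0.1, -0.1, -0.6]
width: 0.0449
grip_force: 14.9
```

Emit:
play_rows --pt "0 0 0.013 0 0 0" --pt "0 0 0.013 0 0 0" --pt "0 0 0.02 0 0 0"

```text
time: 21.25
ee_pos: [0.5614, -0.0324, 0.2633]
eef_rot: [0.982, 0.19, 0.004, -0.001]
ft_force: [0.2, 0.9, 8.1]
width: 0.0452
grip_force: 15.0
```

Seated at the expected height. I'll let go and rise.

Emit:
play_rows --pt "0 0 -0.015 0 0 0" --pt "0 0 -0.015 0 0 0" --pt "0 0 -0.015 0 0 0" --pt "0 0 -0.015 0 0 0" --fingers 0.5

```text
time: 21.65
ee_pos: [0.5609, -0.0326, 0.2648]
eef_rot: [0.982, 0.19, 0.003, -0.001]
ft_force: [0.0, 0.4, -0.1]
width: 0.0635
grip_force: 0.0
```

Emit:
play_rows --pt "0 0 0 0 0 0" --pt "0 0 -0.15 0 0 0" --pt "0 0 -0.4 0 0 0" --pt "0 0 -0.7 0 0 0" --pt "0 0 -1 0 0 0"

```text
time: 22.15
ee_pos: [0.5597, -0.0333, 0.4164]
eef_rot: [0.982, 0.19, 0.003, -0.001]
ft_force: [0.6, 0.3, 0.4]
width: 0.0652
grip_force: 0.0
```

```bash
python3 m.py .4575 -.338 .52 168; python3 - <<'E'
from h import *
np.set_printoptions(precision=4,suppress=True)
vision.camera('side');vision.camera('top')
for n in('side','top'):
  for z in (.04,.098): print(n,proj(n,[[.5593,-.0315,z]]),end=' ')
  for e in spotter.regions_of(n,'oil_bottle_lying')[:1]:
    v,u=np.nonzero(e['pixels']);print(e['conf'],len(u))
    for k in range(v.min(),v.max()+1,3): print(k,u[v==k].min(),u[v==k].max(),end='; ')
  for o in('oil_bottle_lying','stay_tab'):
    for e in spotter.boxes_of(n,o)[:1]: print(o,e['point'],e['conf'])
E
```

```text
t 22.15 pos [ 0.5597 -0.0333  0.4164] xaxis yaw 21.86904752397546 zaxis [ 0.0051  0.0039 -1.    ] w 0.06523949612083932 0.0 [0.5879 0.3238 0.3509]
shift [-1.3844  1.63   -0.7022]
turn [ 0.0137 -0.0087 -4.871 ]
side [[260.8686 219.9201]] side [[261.0854 205.8017]] 0.45 77
197 260 261; 200 259 262; 203 257 263; 206 256 264; 209 263 264; oil_bottle_lying [0.561, -0.0307, 0.103] 0.63
stay_tab [0.4524, -0.3395, 0.2777] 0.63
top [[256.0388 208.1448]] top [[255.9237 198.3575]] 0.58 136
193 254 256; 196 252 258; 199 250 260; 202 250 261; 205 251 261; 208 257 260; oil_bottle_lying [0.555, -0.0337, 0.0927] 0.44
stay_tab [0.457, -0.3365, 0.2697] 0.8
```

The bottle stands on the mat: its shoulder is centred at side u≈260 and top u≈255.5, matching the target. Now I'll locate the tab more exactly.

```bash
python3 - <<'E'
from h import *
np.set_printoptions(precision=4,suppress=True)
p=np.load('locker.npy'); loc=lambda X: R.from_euler('z',-p[2]).apply(np.atleast_2d(X)-[p[0],p[1],0])
W=lambda L: R.from_euler('z',p[2]).apply(np.atleast_2d(L))+[p[0],p[1],0]
im=vision.camera('top'); s=vision.camera('side')
C=np.array([[705,225],[770,245],[760,277],[697,257]])/3+[115,130]-.3
print(loc(atz('top',C,.263)))
xs=np.arange(-.04,-.13,-.006); ys=np.arange(-.185,-.285,-.006)
for n,i in(('top',im),('side',s)):
  for e in spotter.regions_of(n,'stay_tab')[:1]:
    v,u=np.nonzero(e['pixels']); L=loc(atz(n,np.c_[u,v],.272)); print('tab region',n,e['conf'],len(u),L.min(0),L.max(0),L.mean(0))
  uv=proj(n,np.array([[W([x,y,.272])[0] for y in ys] for x in xs]).reshape(-1,3)).astype(np.float32)
  g=cv2.remap(cv2.cvtColor(i,cv2.COLOR_BGR2GRAY),uv[:,0].reshape(len(xs),-1),uv[:,1].reshape(len(xs),-1),cv2.INTER_LINEAR)
  print((ys*1000).astype(int))
  for x,row in zip(xs,g): print('%.3f'%x,row)
E
python3 m.py .4575 -.338 .52 78
```

```text
[[-0.0726 -0.1988  0.263 ]
 [-0.0693 -0.2589  0.263 ]
 [-0.1076 -0.2595  0.263 ]
 [-0.1106 -0.2024  0.263 ]]
tab region top 0.85 303 [-0.109  -0.2581  0.272 ] [ 0.0144 -0.1953  0.272 ] [-0.0798 -0.2232  0.272 ]
[-185 -191 -197 -203 -209 -215 -221 -227 -233 -239 -245 -251 -257 -263
 -269 -275 -281]
-0.040 [ 50  65 138 122 180 175 176 184 183 185 193 194 178 181 193  50  28]
-0.046 [ 50  66 100  83 157 175 179 181 174 185 195 187 183 187 101  16  29]
-0.052 [ 50  63 132 140 177 185 186 185 194 195 192 185 180 170  20   9  26]
-0.058 [ 50  60 128 155 184 184 187 198 194 193 198 183 162 168   6   8   6]
-0.064 [ 49  51 134 162 188 186 198 206 199 189 195 193 182 104  19   5   9]
-0.070 [ 48  56 132 155 196 183 178 186 184 166 161 177 166  86  84  46  31]
-0.076 [ 48  53 130 149 145 146 118 148 123 116 118 145 149 164 137 125 103]
-0.082 [ 50  55 121 145 146 147 124 149 145 131 128 154 147 187 187 190 143]
-0.088 [ 48  56  78 146 144 147 134 150 134 136 138 140 151 177 174 168  62]
-0.094 [ 47  55  75 149 144 146 130 135 136 128 138 144 146 171 172 192 114]
-0.100 [ 51  47 192 150 150 148
[... 1212 characters left out ...]
 119 131 148 136  89  90]
-0.094 [ 72  63  78 120 126 123 119 114 115 113 109 120 128 147 134  92  91]
-0.100 [ 71  61  71 110 117 116 113 117 115 112 111 117 126 146 132  92  93]
-0.106 [ 65  56  65  93  96  98 105 126 123 110 108 109 129 146 134  98  96]
-0.112 [ 58  57  60  77  72  75  98 137 138 108  95 102 131 149 132 102  90]
-0.118 [ 56  58  59  69  63  70  97 146 146 110  90  95 131 150 123 102  91]
-0.124 [ 56  58  59  65  65  74 106 146 151 112  84  94 129 151 115  98  95]
t 22.75 pos [ 0.56   -0.0332  0.4142] xaxis yaw 21.88542361901973 zaxis [ 0.0047  0.0037 -1.    ] w 0.06508179182780147 0.0 [ 0.5772 -0.0686  0.0969]
shift [-1.3877  1.6298 -0.7159]
turn [ 0.0024 -0.0117 -1.8705]
```

Emit:
play_rows --pt "0 0 -0.3 0 0 0" --pt "-0.1 0.1 -0.6 0 0 -0.2" --pt "-0.35 0.35 -0.65 0 0 -0.45" --pt "-0.6 0.65 -0.65 0 0 -0.7" --pt "-0.8 0.95 -0.65 0 0 -0.95" --fingers -1

```text
time: 23.25
ee_pos: [0.5045, -0.1936, 0.512]
eef_rot: [0.906, 0.424, 0.004, -0.0]
ft_force: [0.6, -1.1, -0.5]
width: 0.033
grip_force: 0.0
```

```bash
python3 m.py .448 -.355 .48 78
```

```text
t 23.25 pos [ 0.5045 -0.1936  0.512 ] xaxis yaw 50.214295095605664 zaxis [ 0.0071  0.0044 -1.    ] w 0.033024052994636476 0.0 [ 0.6118 -1.067  -0.4993]
shift [-1.0697  0.3984  0.206 ]
turn [ 0.0086 -0.0136 -0.9262]
```

Emit:
play_rows --pt "-0.25 0.1 0 0 0 -0.25" --pt "-0.5 0.2 0 0 0 -0.5" --pt "-0.75 0.3 0 0 -0.01 -0.75" --pt "-1 0.38 0.1 0.01 -0.01 -0.92" --pt "-1 0.39 0.15 0.01 -0.01 -0.92"

```text
time: 23.75
ee_pos: [0.4503, -0.349, 0.4872]
eef_rot: [0.781, 0.624, -0.001, -0.001]
ft_force: [0.3, -0.1, 0.1]
width: 0.0013
grip_force: 0.0
```

```bash
python3 m.py .448 -.355 .462 78
```

```text
t 23.75 pos [ 0.4503 -0.349   0.4872] xaxis yaw 77.23708523719388 zaxis [-0.003 -0.    -1.   ] w 0.0012875997479490158 0.0 [ 0.2624 -0.0565  0.1001]
shift [-0.0421 -0.006   0.168 ]
turn [-0.0056  0.0013 -0.0254]
```

Emit:
play_rows --pt "-0.04 0 0.15 0 0 0" --pt "-0.04 0 0.22 0 0 0" --pt "-0.04 0 0.29 0 0 0" --pt "-0.04 0 0.35 0 0 0" --pt "-0.04 0 0.36 0 0 0"

```text
time: 24.25
ee_pos: [0.4529, -0.3492, 0.4332]
eef_rot: [0.78, 0.626, -0.0, -0.001]
ft_force: [-1.2, 0.9, 1.4]
width: 0.0002
grip_force: 0.8
```

Emit:
play_rows --pt "0 0 0 0 0 0" --pt "0 0 0 0 0 0" --pt "0 0 0 0 0 0" --pt "0 0 0 0 0 0" --pt "0 0 0 0 0 0"

```text
time: 24.75
ee_pos: [0.4529, -0.3496, 0.4342]
eef_rot: [0.78, 0.626, 0.0, -0.001]
ft_force: [0.3, 1.4, 0.6]
width: 0.0003
grip_force: 0.6
```

```bash
python3 m.py; python3 - <<'E'
from h import *
vision.camera('side');vision.camera('top')
for n in('side','top'):
  for o in('lid_handle','stay_tab'):
    for e in spotter.boxes_of(n,o)[:1]: print(n,o,np.round(e['point'],3),e['conf'])
E
```

```text
t 24.75 pos [ 0.4529 -0.3496  0.4342] xaxis yaw 77.52192349998985 zaxis [-0.0006  0.0017 -1.    ] w 0.0003467433237996578 0.6385847087949514 [0.3243 1.3829 0.5712]
side lid_handle [ 0.585 -0.144  0.291] 0.96
side stay_tab [ 0.446 -0.336  0.252] 0.72
top lid_handle [ 0.551 -0.286  0.283] 0.73
```

Emit:
play_rows --pt "0 0 -0.1 0 0 0" --pt "0 0 -0.4 0 0 0" --pt "0 0 -0.7 0 0 0" --pt "0 0 -0.9 0 0 0" --pt "0 0 -1 0 0 0"

```text
time: 25.55
ee_pos: [0.4522, -0.3503, 0.5881]
eef_rot: [0.78, 0.626, 0.001, 0.001]
ft_force: [0.7, -0.3, -0.6]
width: 0.0004
grip_force: 0.0
```

```bash
python3 m.py .478 -.119 .56 78; python3 - <<'E'
from h import *
vision.camera('side');vision.camera('top')
for n in('side','top'):
  for o in('lid_handle','stay_tab'):
    for e in spotter.boxes_of(n,o)[:1]: print(n,o,np.round(e['point'],3),e['conf'])
E
```

```text
t 25.55 pos [ 0.4522 -0.3503  0.5881] xaxis yaw 77.47540899650907 zaxis [ 0.0022 -0.0006 -1.    ] w 0.00036708715650481577 0.0 [ 0.7293 -0.3283 -0.6155]
shift [ 1.5423 -0.1671  0.1865]
turn [ 0.0044  0.0002 -0.0175]
side lid_handle [ 0.496 -0.143  0.279] 0.55
side stay_tab [ 0.456 -0.338  0.265] 0.54
top lid_handle [ 0.506 -0.218  0.26 ] 0.66
top stay_tab [ 0.455 -0.337  0.261] 0.8
```

Emit:
play_rows --pt "0.3 -0.03 0 0 0 0" --pt "0.6 -0.06 0 0 0 0" --pt "0.9 -0.1 0 0 0 0" --pt "1 -0.11 0 0 0 0" --pt "1 -0.11 0 0 0 0"

```text
time: 26.35
ee_pos: [0.4699, -0.1969, 0.5834]
eef_rot: [0.778, 0.628, 0.0, -0.002]
ft_force: [0.2, -0.7, -0.1]
width: 0.0003
grip_force: 0.0
```

Emit:
play_rows --pt "0.3 -0.03 0 0 0 0" --pt "0.54 -0.06 0.1 0 0 0" --pt "0.54 -0.06 0.1 0 0 0" --pt "0.54 -0.06 0.1 0 0 0" --pt "0.54 -0.06 0.1 0 0 0"

```text
time: 26.85
ee_pos: [0.4777, -0.1207, 0.5693]
eef_rot: [0.781, 0.625, -0.0, -0.001]
ft_force: [-0.0, -0.3, -0.2]
width: 0.0007
grip_force: 0.0
```

Emit:
play_rows --pt "0 0 0 0 0 0" --pt "0 0 0 0 0 0" --pt "0 0 0 0 0 0" --pt "0 0 0 0 0 0" --pt "0 0 0 0 0 0"

```text
time: 27.35
ee_pos: [0.478, -0.119, 0.5694]
eef_rot: [0.78, 0.626, 0.0, -0.001]
ft_force: [0.8, 0.2, 0.2]
width: 0.0003
grip_force: 0.0
```

Emit:
play_rows --pt "0 0 0 0 0 0" --pt "0 0 0 0 0 0" --pt "0 0 0 0 0 0" --pt "0 0 0 0 0 0" --pt "0 0 0 0 0 0"

```text
time: 27.85
ee_pos: [0.478, -0.1189, 0.5693]
eef_rot: [0.78, 0.626, 0.0, -0.001]
ft_force: [-0.4, -0.4, 0.1]
width: 0.0001
grip_force: 0.0
```

Emit:
play_rows --pt "0 0 0 0 0 0" --pt "0 0 0 0 0 0" --pt "0 0 0 0 0 0" --pt "0 0 0 0 0 0" --pt "0 0 0 0 0 0"

```text
time: 28.35
ee_pos: [0.478, -0.1189, 0.5693]
eef_rot: [0.78, 0.626, 0.0, -0.001]
ft_force: [-0.5, 0.4, 1.1]
width: 0.0004
grip_force: 0.0
```

Emit:
play_rows --pt "0 0 0 0 0 0" --pt "0 0 0 0 0 0" --pt "0 0 0 0 0 0" --pt "0 0 0 0 0 0" --pt "0 0 0 0 0 0"

```text
time: 28.85
ee_pos: [0.478, -0.1189, 0.5693]
eef_rot: [0.78, 0.626, 0.0, -0.001]
ft_force: [0.1, 0.7, 1.2]
width: 0.0006
grip_force: 0.0
```

```bash
python3 m.py .479 -.12 .42 78; python3 - <<'E'
from h import *
vision.camera('side');vision.camera('top')
for n in('side','top'):
  for o in('lid_handle','stay_tab'):
    for e in spotter.boxes_of(n,o)[:1]: print(n,o,np.round(e['point'],3),e['conf'])
E
```

```text
t 28.85 pos [ 0.478  -0.1189  0.5693] xaxis yaw 77.5047506622556 zaxis [-0.0012  0.0017 -1.    ] w 0.0006257680121495783 0.0 [0.1276 0.7329 1.1684]
shift [-0.0071  0.0099  0.9955]
turn [-0.003  -0.0027 -0.0165]
side lid_handle [ 0.533 -0.146  0.185] 0.66
side stay_tab [ 0.454 -0.34   0.265] 0.7
top lid_handle [ 0.532 -0.172  0.183] 0.92
top stay_tab [ 0.456 -0.338  0.266] 0.57
```

Emit:
play_rows --pt "0 0.005 0.2 0 0 0" --pt "0 0.005 0.5 0 0 0" --pt "0 0.005 0.8 0 0 0" --pt "0 0.005 1 0 0 0" --pt "0 0.005 1 0 0 0"

```text
time: 29.65
ee_pos: [0.4775, -0.1184, 0.4159]
eef_rot: [0.78, 0.626, -0.002, -0.003]
ft_force: [-0.0, 0.7, 0.1]
width: 0.0007
grip_force: 0.0
```

Emit:
play_rows --pt "0 0 0.06 0 0 0" --pt "0 0 0.12 0 0 0" --pt "0 0 0.16 0 0 0" --pt "0 0 0.2 0 0 0" --pt "0 0 0.24 0 0 0"

```text
time: 30.15
ee_pos: [0.4786, -0.1188, 0.3833]
eef_rot: [0.78, 0.626, 0.0, -0.001]
ft_force: [-1.0, 0.2, 2.5]
width: 0.0003
grip_force: 0.6
```

Contact with the bar at 2.5 N; I'll keep pressing slowly.

Emit:
play_rows --pt "0 0 0.03 0 0 0" --pt "0 0 0.06 0 0 0" --pt "0 0 0.09 0 0 0" --pt "0 0 0.11 0 0 0" --pt "0 0 0.13 0 0 0"

```text
time: 30.65
ee_pos: [0.4785, -0.1187, 0.3637]
eef_rot: [0.78, 0.626, 0.0, -0.001]
ft_force: [0.9, -0.5, 1.7]
width: 0.0005
grip_force: 0.6
```

Emit:
play_rows --pt "0 0 0.01 0 0 0" --pt "0 0 0.02 0 0 0" --pt "0 0 0.02 0 0 0"

```text
time: 30.95
ee_pos: [0.4783, -0.1187, 0.3607]
eef_rot: [0.78, 0.626, -0.0, -0.001]
ft_force: [0.4, -0.8, 0.2]
width: 0.0006
grip_force: 0.0
```

Emit:
play_rows --pt "0 0 0.013 0 0 0" --pt "0 0 0.026 0 0 0" --pt "0 0 0.026 0 0 0"

```text
time: 31.25
ee_pos: [0.4785, -0.119, 0.3595]
eef_rot: [0.78, 0.626, 0.001, -0.001]
ft_force: [-13.1, 2.1, 30.5]
width: 0.0003
grip_force: 15.6
```

Firm stop at 30 N, so the lid is shut. I'll back off straight up and check.

Emit:
play_rows --pt "0 0 -0.05 0 0 0" --pt "0 0 -0.3 0 0 0" --pt "0 0 -0.6 0 0 0" --pt "0 0 -0.9 0 0 0" --pt "0 0 -1 0 0 0"

```text
time: 31.75
ee_pos: [0.4787, -0.1193, 0.5113]
eef_rot: [0.78, 0.626, 0.002, 0.001]
ft_force: [-0.2, -0.7, 0.2]
width: 0.0005
grip_force: 0.0
```

Emit:
play_rows --pt "-0.3 0 -0.3 0 0 0" --pt "-0.6 -0.1 -0.6 0 0 0" --pt "-0.9 -0.1 -0.9 0 0 0" --pt "-1 -0.1 -1 0 0 0" --pt "-1 -0.1 -1 0 0 0"

```text
time: 32.25
ee_pos: [0.4292, -0.266, 0.6604]
eef_rot: [0.781, 0.624, 0.001, 0.001]
ft_force: [0.2, -0.1, -0.7]
width: 0.0006
grip_force: 0.0
```

```bash
python3 m.py; python3 - <<'E'
from h import *
i=cv2.imread('pics/top0.png')[130:265,215:365]; j=vision.camera('top')[130:265,215:365]; vision.camera('side')
for n in('side','top'):
    for e in spotter.boxes_of(n,'lid_handle')[:1]: print(n,np.round(e['point'],3),e['conf'])
cv2.imwrite('pics/t9.png',cv2.resize(np.vstack([i,j]),None,fx=2.2,fy=2.2,interpolation=cv2.INTER_CUBIC))
E
```

```text
t 32.25 pos [ 0.4292 -0.266   0.6604] xaxis yaw 77.20659772996696 zaxis [ 0.0029 -0.0006 -1.    ] w 0.0005949930124419887 0.0 [ 0.1889 -0.1245 -0.7184]
side [ 0.542 -0.146  0.165] 0.61
top [ 0.532 -0.194  0.169] 0.61
```

View pics/t9.png

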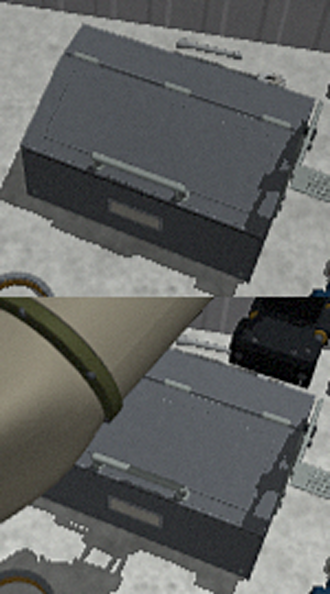

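The picture shows the lid back at its starting place: the handle ends at crop (93,458) and (185,492) match the first view above it. The robot is clear, so I'm handing in.

```bash
python3 -c "
from h import *
print(job.close_job())"
```

```text
the job is handed in; nothing more can be done
None
```

I handed the job in at about 32 s. By the cameras and force readings, the bottle stands on the drip mat about 8 mm off its centre and the lid is pressed fully shut. I saw no contact with the cup, strainer or pot, but I did not re-measure them at the end, and no verdict came back.

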